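# Lock a damaged battery pack away in the quarantine box

## Robot

A 6-joint arm with a two-finger parallel gripper is mounted at the origin on a cart in front of the work surface, level with it; the furniture and walls round the work are solid. World frame = base frame: x ahead of the robot, y to its left, z up, the work surface at z = 0. Lengths are in mm, angles in degrees, forces in N, time in s.
With the tool pointing down it reaches from about 350 to 850 mm from the base axis. Payload 8.1 kg.
Tool frame: the origin (TCP) lies midway between the tips of the shut fingers; the grasp point (between the pads) lies 19 mm behind it; z points along the fingers, x is the direction in which the jaws open and shut, and the axes are right-handed (so a half turn about z gives the same grasp; the last joint's range is limited). The gripper opens to 85 mm and grips with 20 to 120 N. Pads are 22 mm wide; open, the fingers measure 114 mm over their backs; the gripper's body (76 mm by 85 mm) begins 54 mm behind the grasp point. The pads swing forward as they close: fully open they stand 13 mm farther back than shut.
Start: joints at [-73.763, 7.471, 85.268, -0, 87.261, -4.893], TCP at [216.318, -559.653, 231.292] pointing down, gripper open.
Joint ranges: [-169.43, 169.43], [-51.17, 129.36], [1.28, 143.12], [-76.62, 256.62], [0, 156.53], [-152.29, 152.29]. Speed limits (degrees/s): [136.94, 136.94, 159.86, 180, 180, 180].

## Interface

Orientations are given as [roll, pitch, yaw] about the fixed x, y, z axes, in that order (R = Rz(yaw) Ry(pitch) Rx(roll)).
In Python, from bench import monitor, cams, r gives the robot as it stands.
- The arm moves only by the tool jog_arm, never from a script. Its arguments are lists of equal length, an entry for each row: "offset": the shift along the tool's x, y, z in mm, a list of three; "delta_rot": the turn, a rotation vector about the tool's x, y, z in degrees, a list of three; "jaw": the opening in per cent of the stroke, from 0 (shut) to 100 (fully open). In form: {"offset": [[x, y, z], ...], "delta_rot": [[rx, ry, rz], ...], "jaw": [jaw, ...]}. A call has 1 to 20 rows; each row shifts and turns the pose as measured when the row begins, along the tool's axes as they then stand; what a row does not reach is not made up. A row lasts 1/10 s, in which the tool goes at most 50 mm and 8.59 degrees, less where a joint would pass 70% of its speed; a pose out of reach is approached as far as the arm can. A call is refused whole if a number of a shift passes 50 or a number of a turn 8.59, either way. A call with a gripper value outside its range is refused whole. The fingers move at their own pace and stop on an object; "newtons" is the grip in N (left out, the last holds). Time passes only in rows, so rows that do not move let the fingers close. It gives the time, the measured TCP pose, the force and the opening at its end, in the units of the state.
- monitor.sense(): the state, without advancing time (a new reading comes with each control period).
- cams.snapshot(name): name is "scene" or "top"; returns (picture, depth): 400x640x3 uint8, red, green, blue; 400x640 float32, mm along the optical axis (not along the pixel's ray), 0 where there is no reading.
- cams.camera_model(name): a dict with "K" (3x3 intrinsics, pixels), "camera_from_world" (4x4, takes a point from world to camera coordinates). Camera axes: x right, y down, z forward; pixel columns grow to the right and rows downward; lengths in mm; the calibration is good to about 2 mm. A picture is of the moment at which its call begins. camera_model takes no time and is no camera call.
- r.hand_in(): hands the job in, once; it reports no verdict.
The state is a dict: "time": time; "joint_pos": joint angles; "qd": joint speeds; "joint_efforts": joint torques, N m; "tool_pos": TCP position; "tcp_rot": TCP orientation; "ft_force": force on the tool from outside, world axes, zero at the start; "wrist_torque": the same for the moment, N m; "finger_gap": finger opening in mm.
Only numpy, scipy, OpenCV 4.12 (cv2) and the standard library are available. Lean on these libraries where they do the work, as an engineer would, in place of code of your own. Each camera call takes 0.05 s, during which the arm holds its last target.

## Task

Lay the damaged battery pack flat inside the grey steel quarantine box (set it down, do not drop it in), shut the red lid fully over the staple, then press the spring gate of the blue-handled hook against one leg of the staple until the leg is inside the hook and the gate has snapped shut behind it, so that the hook locks the lid. Leave the hook lying flat on the lid, let go, and do not shift the other things on the table.

Things in the scene. Friction and masses are not known exactly. Their poses are not given: they have to be found in the camera images.
- box: Grey steel box fixed to the table, 205 deep (x) x 200 wide (y), walls 3. Origin: centre of its underside on the table (whose sheet top is at z = 4 here); -x is its front (towards the robot), y its left, z up. Front wall (x = -102) 48 high; the sides rise from it at 30 degrees to a ridge at x = +67, 146 high; behind it a flat fixed top to x = +102.
- box_floor (a point): Centre of the box's inner floor (box frame x 0, y 0, z 6); axes as the box. The mouth above it is open from x = -74 to +67 and y = -97 to +97; in front of the mouth a fixed ledge slopes down to the front wall.
- hinge (a point): Middle of the lid's hinge line, on the ridge (box frame x 67.5, y 0, z 146); the hinge axis is the box's y; axes as the box.
- staple_top (a point): Top middle of the fixed steel staple, an upside-down U of 8 mm round rod standing on the ledge, square to the 30 degree slope (legs rise along box x -0.5, z +0.866). Legs 56 apart along y (48 clear), crossbar's underside 56 above the slope, 47 above the shut lid's mat. Axes as the box.
- leg_right (a point): Point on the axis of the staple's right leg (box frame x -97, y -28, z 73), 19 mm above the slope, 10 mm above the shut lid's mat. Axes as the box.
- leg_left (a point): The same on the left leg (box frame y +28).
- lid (a joint): Red steel lid, 208 wide, 210 from the hinge to its rolled front lip. 0 = shut, sloping 30 degrees down to the front, lying on the ledge; grows as the lip swings up and back (rad; 0.52 = level, 2.09 = upright, stop 2.5). Friction hinge, stays where left; 1 to 6 N at 130 from the hinge moves it. Shut, the staple stands up through a slot 168 to 190 from the hinge, 84 wide.
- lid_mid (a point): Point on the lid's outer face, mid-width, 85 from the hinge, on top of its black rubber mat (grippy; 10 to 162 from the hinge, its top 9 above the plane of the slope through the hinge line). Turns with the lid: z points out of the outer face, x from lip to hinge (up the slope when shut), y to the box's left.
- hook: Big carry-type spring hook lying flat, an aluminium loop of 12 mm rod, 112 long (x) x 83 wide (y), 20 thick, 0.16 kg; blue handle along one long side, dark steel gate in the other. Origin: middle of its underside; z up, y from the handle towards the gate, x towards the nose. Open inside from x -44 to +44, y -18 to +29.
- hook_grip (a point): Middle of the hook's blue ribbed handle (hook frame x -4, y -29, z 10), best gripped here across y (22 wide; the handle runs x -34 to +32, y -40 to -18, z 0 to 20). Axes as the hook.
- gate_tip (a point): Tip of the hook's gate when shut, at the inner side of the round nose post (hook frame x +34, y +34, z 10; post 16 across, centre x +42). A leg pressed in from outside just beside the nose, best at hook x = +27 (+22 to +30), pushes the gate in and slips past its tip when its axis is at about hook y = -4; then the gate springs back. Axes as the hook.
- gate (a joint): The hook's sprung gate, a 9 mm rod on the line y = +34 from its pivot at hook x = -16 to the nose post. 0 = shut against the nose, grows as it is pressed inwards, towards the handle (rad, up to 1.1); it cannot swing outwards. 2 to 5 N at its tip, 50 mm from the pivot.
- battery: Black laptop-type battery pack 100 (x) x 40 (y) x 20 (z) mm with a grey panel and orange stripe on top and a white connector at its +x end, 0.2 kg. Origin: centre of its underside; z up. It lies on the right-hand table with all the rest; the black crates on the left-hand table, between the arm at its start and here, are 0.40 m high.
- tape: Roll of black tape, 58 across, 19 high, lying flat; bystander. Origin: middle of its underside, z up (so for all bystanders).
- pliers: Red-handled pliers lying flat, 63 x 166 x 14; bystander.
- heatsink: Finned aluminium heatsink 63 x 70 x 34; bystander.
- meter: Dark multimeter 160 x 78 x 50; bystander.

How it is judged (in metres and radians):
On the way, in this order (a step that is already met when the one before it is completed fails the run):
1. the battery pack lies in the box, let go (x of battery in the frame of box between -0.09 and 0.09 m and y of battery in the frame of box between -0.09 and 0.09 m and z of battery in the frame of box between -0.005 and 0.045 m and contact force between the fingers and battery below 0.2 N and angle between battery's own z axis and vertical below 0.35 rad and linear speed of battery below 0.05 m/s), for 0.2 s.
2. the lid is shut (x of battery in the frame of box between -0.09 and 0.09 m and y of battery in the frame of box between -0.09 and 0.09 m and z of battery in the frame of box between -0.005 and 0.045 m and value of joint lid below 0.06 rad), for 0.2 s.
3. one leg of the staple is inside the hook and the gate has snapped shut (value of joint lid below 0.06 rad and ((x of leg_right in the frame of hook between -0.046 and 0.046 m and y of leg_right in the frame of hook between -0.023 and 0.031 m and z of leg_right in the frame of hook between -0.012 and 0.032 m and not (x of leg_left in the frame of hook between -0.046 and 0.046 m and y of leg_left in the frame of hook between -0.023 and 0.031 m and z of leg_left in the frame of hook between -0.012 and 0.032 m)) or (x of leg_left in the frame of hook between -0.046 and 0.046 m and y of leg_left in the frame of hook between -0.023 and 0.031 m and z of leg_left in the frame of hook between -0.012 and 0.032 m and not (x of leg_right in the frame of hook between -0.046 and 0.046 m and y of leg_right in the frame of hook between -0.023 and 0.031 m and z of leg_right in the frame of hook between -0.012 and 0.032 m))) and angle between the z axis of hook and the z axis of lid_mid, either way round below 0.5 rad and value of joint gate below 0.1 rad), for 0.2 s.
At the end, for the whole second after the job is handed in: The battery pack lies flat (within 20 degrees) inside the box, the lid is within 0.06 rad of shut, exactly one leg of the staple is inside the loop of the hook, the hook lies within 28 degrees of parallel to the lid, its gate is within 0.1 rad of shut, and the hook is at rest and let go (all of step 3 and x of battery in the frame of box between -0.09 and 0.09 m and y of battery in the frame of box between -0.09 and 0.09 m and z of battery in the frame of box between -0.005 and 0.045 m and angle between battery's own z axis and vertical below 0.35 rad and linear speed of hook below 0.03 m/s and contact force between the fingers and hook below 0.2 N); the robot touches nothing.
It fails at once if a bystander (tape, pliers, heatsink or multimeter) is shifted by more than 30 mm (distance of any of tape, pliers, heatsink, meter from where it was at the start of the episode above 0.03 m).
It fails at once if the battery pack is dropped into the box (falls free, faster than 0.8 m/s) (x of battery in the frame of box between -0.09 and 0.09 m and y of battery in the frame of box between -0.09 and 0.09 m and z of battery in the frame of box between -0.005 and 0.045 m and linear speed of battery above 0.8 m/s and contact force between the fingers and battery below 0.1 N).
It also fails if it takes over 72 s, if anything falls off the work surface, if the arm or the gripper's body presses on something with over 40 N, if the wrist force passes 120 N, or if a joint passes its speed limit or range.

## Working session

There is one attempt and no reset: what is moved stays moved. The work goes in short steps, Python scripts to look and compute and a tool call to move; the robot and the scene stay as the last step left them, time stands still between calls to the robot, and variables do not carry over. Pictures are saved under pics/ and viewed, and the job is handed in when it is done.

Besides the shell and the picture viewer there is one more tool, called after "Emit:" as name(argument=value, ...) on one line, values as JSON. jog_arm: Moves the arm, as the interface text tells. Its arguments: {"type":"object","properties":{"offset":{"type":"array","items":{"type":"array","items":{"type":"number"}}},"delta_rot":{"type":"array","items":{"type":"array","items":{"type":"number"}}},"jaw":{"type":"array","items":{"type":"number"}},"newtons":{"type":"number"}},"required":["offset","delta_rot","jaw"]}

```bash
ls; mkdir -p pics; python3 - <<'E'
from bench import monitor, cams, r
import cv2,numpy as np
print(monitor.sense())
for n in ("scene","top"):
    p,d=cams.snapshot(n); cv2.imwrite(f"pics/{n}0.png",p[:,:,::-1]); np.savez(f"{n}0.npz",p=p,d=d)
    m=cams.camera_model(n); print(n,m["K"],m["camera_from_world"], (d==0).mean())
E
```

```text
pics
{'time': 0.0, 'joint_pos': array([-7.37620821e+01,  7.51463422e+00,  8.53296838e+01,  1.03791532e-04,
        8.72614602e+01, -4.89273464e+00]), 'qd': array([ 0.01847395, -0.06327178, -0.03746761, -0.08409102,  0.03011087,
        0.05625834]), 'joint_efforts': array([-1.27839194e-03, -5.69389379e+01, -5.00566328e+01, -3.57244135e-04,
        1.45165657e-02,  1.74152336e-05]), 'tool_pos': array([ 216.16760255, -559.11629725,  230.24549477]), 'tcp_rot': array([-1.79990875e+02,  1.05383921e-01, -6.88693442e+01]), 'ft_force': array([-0.0157217 , -0.55243873,  0.06277788]), 'wrist_torque': array([ 0.02578944, -0.03338967,  0.00800207]), 'finger_gap': 85.526311108999}
scene [[368.36364905   0.         320.07729155]
 [  0.         368.36364905 192.2630475 ]
 [  0.           0.           1.        ]] [[ 7.13022550e-01 -7.00933509e-01  1.70604350e-02 -5.84905900e+02]
 [-3.69247326e-01 -3.96078080e-01 -8.40701235e-01  1.22625881e+02]
 [ 5.96032931e-01  5.93139418e-01 -5.41230427e-01  8.48467319e+02]
 [ 0.00000000e+00  0.00000000e+00  0.00000000e+00  1.00000000e+00]] 0.00378515625
top [[386.32673333   0.         317.40951299]
 [  0.         386.32673333 198.14782649]
 [  0.           0.           1.        ]] [[-3.80175351e-03 -9.99947543e-01 -9.51098405e-03 -3.59467193e+02]
 [-9.96101804e-01  4.62499640e-03 -8.80897550e-02  4.92048839e+02]
 [ 8.81291223e-02  9.13901283e-03 -9.96067134e-01  9.10776378e+02]
 [ 0.00000000e+00  0.00000000e+00  0.00000000e+00  1.00000000e+00]] 0.00406640625
```

View pics/scene0.png

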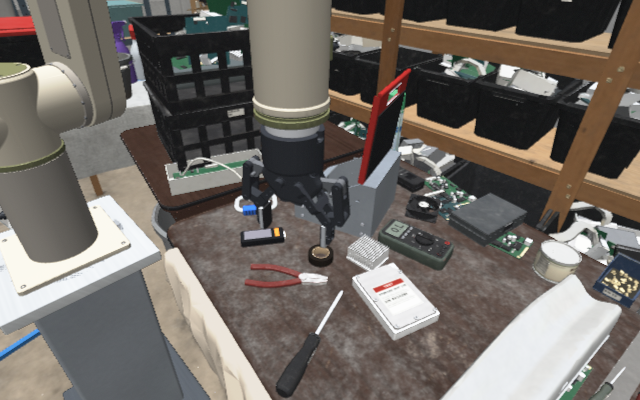

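View pics/top0.png

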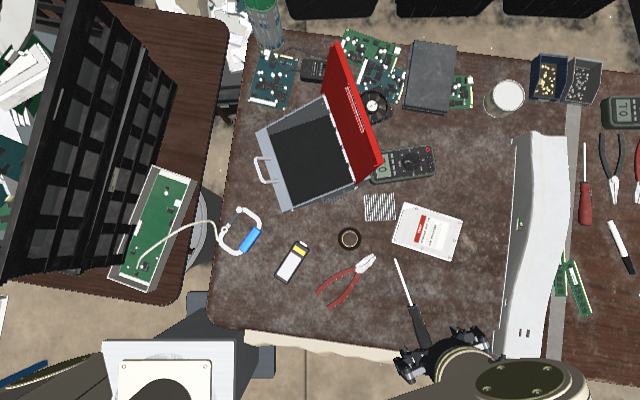

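The top view shows the box around (310,150) with its front, carrying the staple (262,170), facing left. The hook is at (240,232), battery (293,262), tape (348,238), pliers (345,280), heatsink (380,207) and meter (403,165). I'll zoom in next.

```bash
cat > h.py <<'E'
import numpy as np,cv2
from bench import monitor,cams,r
M={n:cams.camera_model(n) for n in("scene","top")}
def ray(n,u,v):
    K,T=M[n]["K"],M[n]["camera_from_world"]; R=T[:3,:3]
    d=R.T@np.linalg.solve(K,[u,v,1]); o=-R.T@T[:3,3]; return o,d
def on_z(n,u,v,z):
    o,d=ray(n,u,v); return o+d*(z-o[2])/d[2]
def proj(n,P):
    K,T=M[n]["K"],M[n]["camera_from_world"]; P=np.atleast_2d(P)
    q=(T[:3,:3]@P.T).T+T[:3,3]; q=(K@q.T).T; return q[:,:2]/q[:,2:]
def tri(a,b):
    (o1,d1),(o2,d2)=ray("scene",*a),ray("top",*b)
    s=np.linalg.lstsq(np.stack([d1,-d2],1),o2-o1,rcond=None)[0]
    p,q=o1+d1*s[0],o2+d2*s[1]; return (p+q)/2,np.linalg.norm(p-q)
def cloud(n,d):
    K,T=M[n]["K"],M[n]["camera_from_world"]
    v,u=np.mgrid[:400,:640]; q=np.stack([(u-K[0,2])/K[0,0]*d,(v-K[1,2])/K[1,1]*d,d],-1)
    return (q-T[:3,3])@T[:3,:3]
def crop(p,x0,y0,x1,y1,k,fn):
    c=cv2.resize(np.ascontiguousarray(p[y0:y1,x0:x1,::-1]),None,fx=k,fy=k,interpolation=cv2.INTER_CUBIC); cv2.imwrite("pics/"+fn,c)
E
python3 - <<'E'
from h import *
p=np.load("top0.npz")["p"]; crop(p,210,110,410,260,4,"c_top0.png"); crop(p,210,200,370,320,5,"c_top0b.png")
E
```

```text
(no output)
```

View pics/c_top0.png

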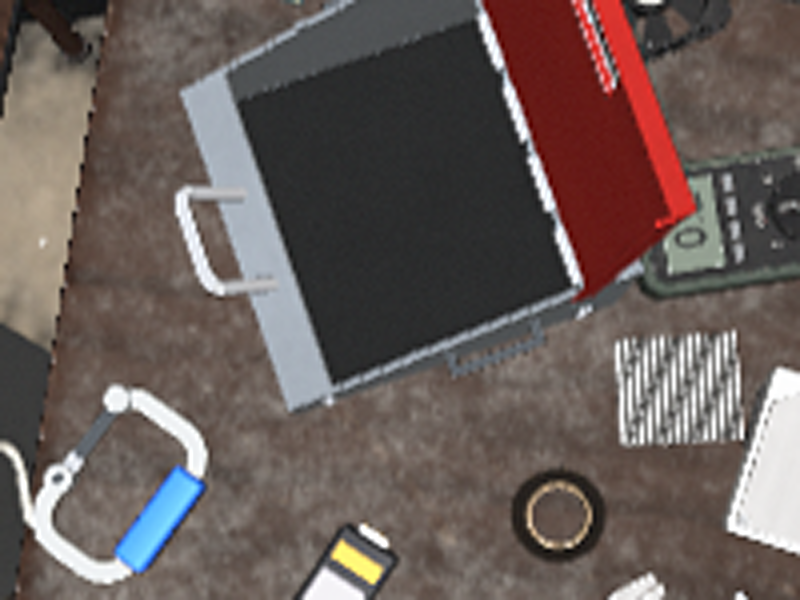

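View pics/c_top0b.png

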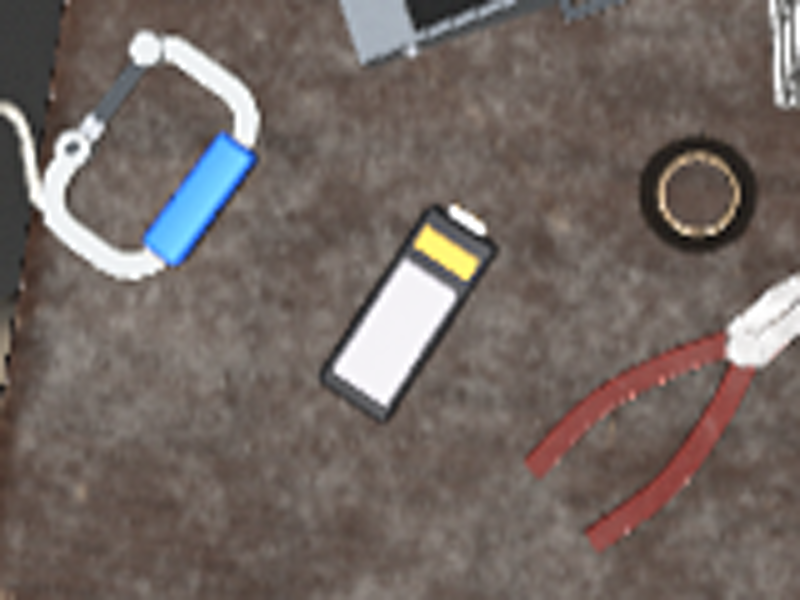

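```bash
python3 - <<'E'
from h import *
D=np.load("top0.npz"); p,d=D["p"],D["d"]
f=lambda x,y:(210+x/4-.4,110+y/4-.4)
a=on_z("top",*f(180,93),52); b=on_z("top",*f(292,411),52)
print("front corners L,R",a,b,np.linalg.norm(a-b))
y=(a-b)/np.linalg.norm(a-b); yaw=np.degrees(np.arctan2(-y[0],y[1])); print("yaw",yaw)
c,s=np.cos(np.radians(yaw)),np.sin(np.radians(yaw))
X=np.array([c,s,0]); print("box from front",(a+b)/2+X*102.5)
# mouth R-front corner, ridge
m=on_z("top",*f(330,388),4+64); print("ledge corner R in front", m)
# staple crossbar ends
for q in((185,195),(215,290)): print("staple", on_z("top",*f(*q),4+107))
C=cloud("top",d)
for u,v in((270,150),(275,165),(350,170),(290,160),(310,160)): print(u,v,C[v,u])
hsv=cv2.cvtColor(p,cv2.COLOR_RGB2HSV)
def blob(m,roi):
    mm=np.zeros(m.shape,np.uint8); x0,y0,x1,y1=roi; mm[y0:y1,x0:x1]=m[y0:y1,x0:x1]*255
    cs,_=cv2.findContours(mm,cv2.RETR_EXTERNAL,cv2.CHAIN_APPROX_NONE); return max(cs,key=cv2.contourArea)
bl=blob((hsv[...,0]>95)&(hsv[...,0]<125)&(hsv[...,1]>120)&(hsv[...,2]>100),(215,200,275,260))
P=np.array([on_z("top",*q[0],24)[:2] for q in bl],np.float32); print("handle",cv2.minAreaRect(P))
dk=blob(p.max(2)<70,(270,235,315,290))
print(cv2.contourArea(dk)); P=np.array([on_z("top",*q[0],22)[:2] for q in dk],np.float32); print("batt",cv2.minAreaRect(P), cv2.minAreaRect(dk))
g=lambda x,y:(210+x/5-.4,200+y/5-.4)
for nm,q,z in(("nose",(147,48),20),("pivot",(72,148),20),("b1",(437,206),24),("b2",(498,245),24),("b3",(382,420),24),("b4",(322,378),24),("tape",(697,193),20)): print(nm,on_z("top",*g(*q),z))
for u,v in((293,262),(245,238),(290,285),(265,230)): print(u,v,C[v,u])
E
```

```text
front corners L,R [ 643.42818709 -213.8635157    52.        ] [ 454.98490038 -280.92718697   52.        ] 200.0210196761018
yaw -70.41024484208315
box from front [ 583.5730634  -343.96238674   52.        ]
ledge corner R in front [ 467.18884201 -304.16024322   68.        ]
staple [ 570.84699745 -227.50946811  111.        ]
staple [ 518.20507388 -244.45240665  111.        ]
270 150 [ 598.64519815 -252.71400563   67.68972056]
275 165 [ 563.72590683 -264.32975636   66.26336529]
350 170 [ 536.38947069 -430.2942722   157.3302748 ]
290 160 [ 584.83674607 -294.86290688   15.47948762]
310 160 [ 584.82877465 -343.71490076   14.07342712]
handle ((392.3050842285156, -199.1684112548828), (22.566505432128906, 65.43223571777344), 54.690025329589844)
13.5
batt ((330.3038330078125, -315.5369567871094), (10.628023147583008, 96.48849487304688), 63.17673110961914) ((298.20001220703125, 265.6000061035156), (4.472135543823242, 41.14365005493164), 26.56505012512207)
nose [ 464.68771524 -172.63210328   20.        ]
pivot [ 416.82008596 -137.27186927   20.        ]
b1 [ 388.62328443 -312.67782022   24.        ]
b2 [ 370.12480211 -341.64753253   24.        ]
b3 [ 288.52009796 -286.84799752   24.        ]
b4 [ 308.11103663 -258.44164137   24.        ]
tape [ 394.25750947 -436.54063026   20.        ]
293 262 [ 338.94298459 -303.39523621   25.97557492]
245 238 [ 395.68874437 -188.63693971   23.32236687]
290 285 [ 282.52417656 -294.64908353    3.57369267]
265 230 [ 414.63230037 -233.41311107    4.02456243]
```

```bash
cat >> h.py <<'E'
YAW=-70.3; BO=np.array([583.5,-344.,4.])
_c,_s=np.cos(np.radians(YAW)),np.sin(np.radians(YAW)); RB=np.array([[_c,-_s,0],[_s,_c,0],[0,0,1]])
def b2w(p): return RB@np.array(p,float)+BO
def w2b(P): return (np.asarray(P)-BO)@RB
E
python3 - <<'E'
from h import *
for n in("top","scene"):
    D=np.load(n+"0.npz"); p,d=D["p"],D["d"]; C=cloud(n,d)
    B=w2b(C); hsv=cv2.cvtColor(p,cv2.COLOR_RGB2HSV)
    red=((hsv[...,0]<8)|(hsv[...,0]>172))&(hsv[...,1]>150)&(B[...,2]>140)&(abs(B[...,1])<90)&(abs(B[...,0]-67)<160)
    q=B[red]; print(n,len(q), q.min(0),q.max(0))
    rr=np.hypot(q[:,0]-67.5,q[:,2]-146); th=np.arctan2(q[:,2]-146,67.5-q[:,0])+np.radians(30)
    for lo in(20,60,100,140,180): 
        k=(rr>lo)&(rr<lo+40); print(lo,k.sum(),np.median(th[k]) if k.any() else None)
    if n=="scene":
        st={k:proj(n,b2w(v))[0].round(1) for k,v in dict(fl=(-102,100,48),fr=(-102,-100,48),rr=(67,-100,146),hinge=(67.5,0,146),br=(102,-100,146)).items()}; print(st)
crop(np.load("scene0.npz")["p"],220,50,420,280,2.6,"c_sc0.png")
E
```

```text
top 3022 [ 69.24865267 -89.97791271 155.97122055] [ 95.96071797  89.94544565 357.9004086 ]
20 412 2.226111929444267
60 482 2.2061443381137495
100 566 2.200511462753463
140 601 2.198060485613493
180 885 2.1975812503951944
scene 321 [ 84.90674028 -89.91416657 306.9845156 ] [ 96.34433924  88.63095154 355.56385303]
20 0 None
60 0 None
100 0 None
140 73 2.2138725888215163
180 248 2.215529776242979
{'fl': array([328.6, 167. ]), 'fr': array([295.3, 201.2]), 'rr': array([361.7, 184.1]), 'hinge': array([376.4, 164.9]), 'br': array([376.9, 188. ])}
```

View pics/c_sc0.png

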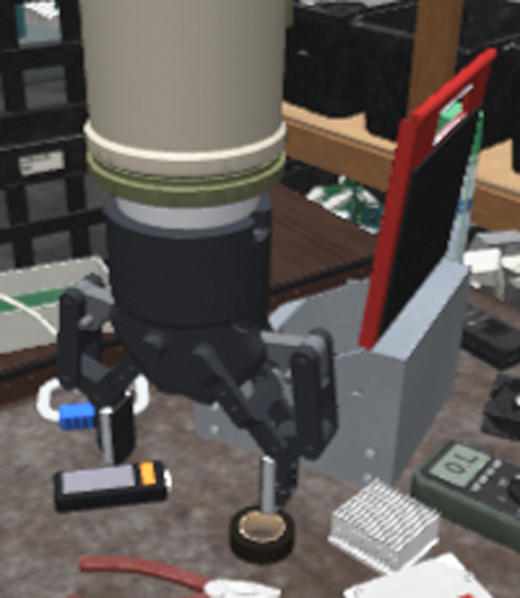

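Box pose agrees in both views: yaw about -70.3°, lid at about 2.20 rad. The battery is at about (339,-300) with yaw -34°. I'll write a row planner next and then go to the battery.

```bash
cat >> h.py <<'E'
from scipy.spatial.transform import Rotation as Ro
def pose():
    s=monitor.sense(); return np.array(s["tool_pos"]),Ro.from_euler("xyz",s["tcp_rot"],degrees=True),s
def down(yaw): return Ro.from_euler("xyz",[180,0,yaw],degrees=True)
def plan(P,Rt=None,n=None,vmax=45):
    p,R,s=pose(); P=np.array(P,float); Rt=R if Rt is None else Rt
    w=(R.inv()*Rt).as_rotvec(degrees=True); d=P-p
    n=n or int(max(1,np.ceil(np.linalg.norm(d)/vmax),np.ceil(np.linalg.norm(w)/8.4)))
    print("t",round(s["time"],2),"p",p.round(1),"rot",s["tcp_rot"].round(1),"q",s["joint_pos"].round(0),"F",s["ft_force"].round(1),"gap",round(s["finger_gap"],1))
    o=[];Rk=R
    for k in range(n):
        o.append((Rk.inv().apply(d/n)).round(1).tolist()); Rk=Rk*Ro.from_rotvec(w/n,degrees=True)
    print(n,"dist",np.linalg.norm(d).round(1),"rot/row",(w/n).round(2).tolist()); print(o)
E
python3 - <<'E'
from h import *
plan((339,-300,150),down(-124))
E
```

```text
t 0.1 p [ 216.2 -559.2  230.4] rot [-1.80e+02  1.00e-01 -6.89e+01] q [-74.   8.  85.   0.  87.  -5.] F [0.4 0.1 0.3] gap 85.3
7 dist 297.9 rot/row [0.01, 0.01, 7.88]
[[-28.2, -29.7, 11.5], [-32.0, -25.6, 11.5], [-35.2, -20.9, 11.5], [-37.7, -15.9, 11.5], [-39.6, -10.6, 11.5], [-40.7, -5.1, 11.5], [-41.0, 0.6, 11.5]]
```

Emit:
jog_arm(offset=[[-28,-30,11],[-32,-26,11],[-35,-21,11],[-38,-16,11],[-40,-11,11],[-41,-5,11],[-41,1,11]], delta_rot=[[0,0,8],[0,0,8],[0,0,8],[0,0,8],[0,0,8],[0,0,8],[0,0,8]], jaw=[90,80,75,75,75,75,75], newtons=50)

```text
time: 0.8
tool_pos: [343.8, -298.8, 149.3]
tcp_rot: [179.8, 0.0, -126.6]
ft_force: [0.9, -0.0, 0.1]
finger_gap: 64.5
```

```bash
python3 - <<'E'
from h import *
plan((339,-300,60),down(-124),6)
E
```

```text
t 0.8 p [ 343.8 -298.8  149.3] rot [ 179.8    0.  -126.6] q [-47. -12. 113.   0.  79.  79.] F [ 0.9 -0.   0.1] gap 64.5
6 dist 89.4 rot/row [0.03, 0.01, -0.44]
[[0.7, 0.5, 14.9], [0.6, 0.5, 14.9], [0.6, 0.5, 14.9], [0.6, 0.5, 14.9], [0.6, 0.5, 14.9], [0.6, 0.5, 14.9]]
```

Emit:
jog_arm(offset=[[0.6,0.5,25],[0.6,0.5,25],[0.6,0.5,25],[0.6,0.5,25],[0.6,0.5,25],[0.6,0.5,12],[0.6,0.5,6]], delta_rot=[[0,0,-0.5],[0,0,-0.5],[0,0,-0.5],[0,0,-0.5],[0,0,-0.5],[0,0,0],[0,0,0]], jaw=[75,75,75,75,75,75,75])

```text
time: 1.5
tool_pos: [339.8, -292.0, -0.5]
tcp_rot: [179.7, 0.2, -124.1]
ft_force: [0.1, 1.0, 0.0]
finger_gap: 63.9
```

```bash
python3 - <<'E'
from h import *
plan((339,-300,6),down(-124),1)
for n in("scene","top"):
    p,d=cams.snapshot(n); crop(p,*((210,190,350,290) if n=="scene" else (230,200,390,320)),5,n+"1.png")
E
```

```text
t 1.5 p [ 339.8 -292.    -0.5] rot [ 179.7    0.2 -124.1] q [-47.  -1. 120.   0.  61.  77.] F [0.1 1.  0. ] gap 63.9
1 dist 10.3 rot/row [0.31, 0.17, -0.06]
[[7.0, -3.8, -6.5]]
```

View pics/scene1.png

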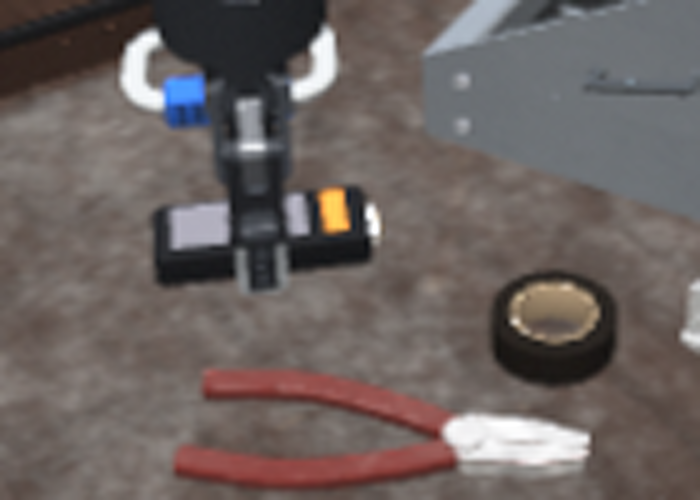

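View pics/top1.png

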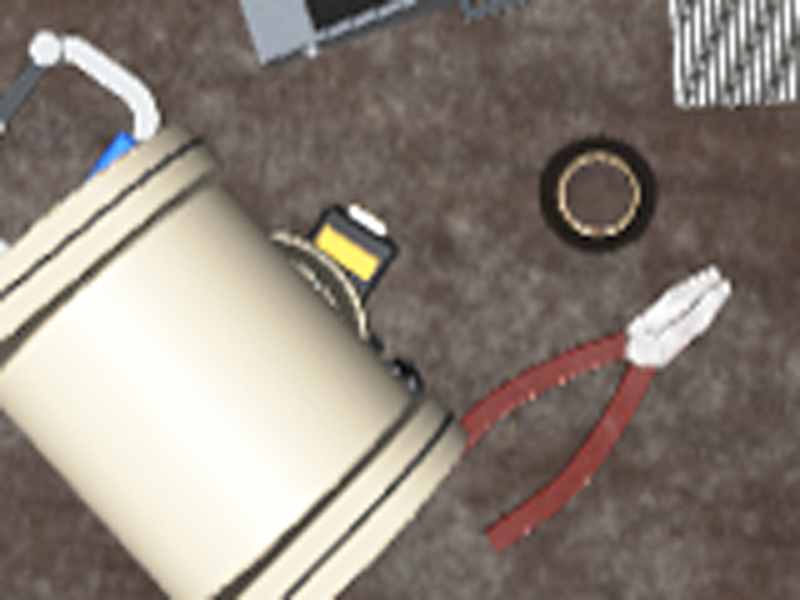

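The gripper straddles the battery (scene crop (262,235)). It sits slightly low and 8 mm off, so I'll correct that and close.

Emit:
jog_arm(offset=[[7,-4,-5],[0,0,0],[0,0,0],[0,0,0],[0,0,0],[0,0,0],[0,0,0]], delta_rot=[[0,0,0],[0,0,0],[0,0,0],[0,0,0],[0,0,0],[0,0,0],[0,0,0]], jaw=[75,75,30,30,30,30,30], newtons=50)

```text
time: 2.3
tool_pos: [342.0, -304.4, 10.5]
tcp_rot: [-179.8, 0.1, -124.1]
ft_force: [-0.3, 0.9, -1.7]
finger_gap: 38.8
```

```bash
python3 - <<'E'
from h import *
plan((339,-300,5),down(-124),1)
E
```

```text
t 2.3 p [ 342.  -304.4   10.5] rot [-1.798e+02  1.000e-01 -1.241e+02] q [-48.  -1. 119.   0.  62.  76.] F [-0.3  0.9 -1.7] gap 38.8
1 dist 7.6 rot/row [-0.16, 0.06, -0.12]
[[-1.9, 4.9, 5.5]]
```

Emit:
jog_arm(offset=[[0,0,-10],[0,0,-25],[0,0,-40],[0,0,-40],[0,0,-40],[0,0,-30],[0,0,-10],[0,0,0]], delta_rot=[[0,0,0],[0,0,0],[0,0,0],[0,0,0],[0,0,0],[0,0,0],[0,0,0],[0,0,0]], jaw=[30,30,30,30,30,30,30,30])

```text
time: 3.1
tool_pos: [339.3, -301.4, 213.7]
tcp_rot: [179.8, 0.1, -124.1]
ft_force: [1.1, -0.3, -2.0]
finger_gap: 38.8
```

```bash
python3 - <<'E'
from h import *
t=b2w((-5,0,0)); print(t)
plan((t[0],t[1],205),down(-160.3),10)
p,d=cams.snapshot("scene"); crop(p,210,100,370,220,5,"scene2.png")
E
```

```text
[ 581.81452371 -339.29264728    4.        ]
t 3.1 p [ 339.3 -301.4  213.7] rot [ 1.798e+02  1.000e-01 -1.241e+02] q [-48. -15. 109.   0.  87.  76.] F [ 1.1 -0.3 -2. ] gap 38.8
10 dist 245.6 rot/row [0.02, 0.01, 3.62]
[[-10.5, -22.2, 0.8], [-11.8, -21.5, 0.8], [-13.2, -20.7, 0.9], [-14.5, -19.8, 0.9], [-15.7, -18.9, 0.9], [-16.8, -17.9, 0.9], [-17.9, -16.8, 0.9], [-19.0, -15.6, 0.9], [-19.9, -14.4, 0.9], [-20.8, -13.1, 0.9]]
```

View pics/scene2.png

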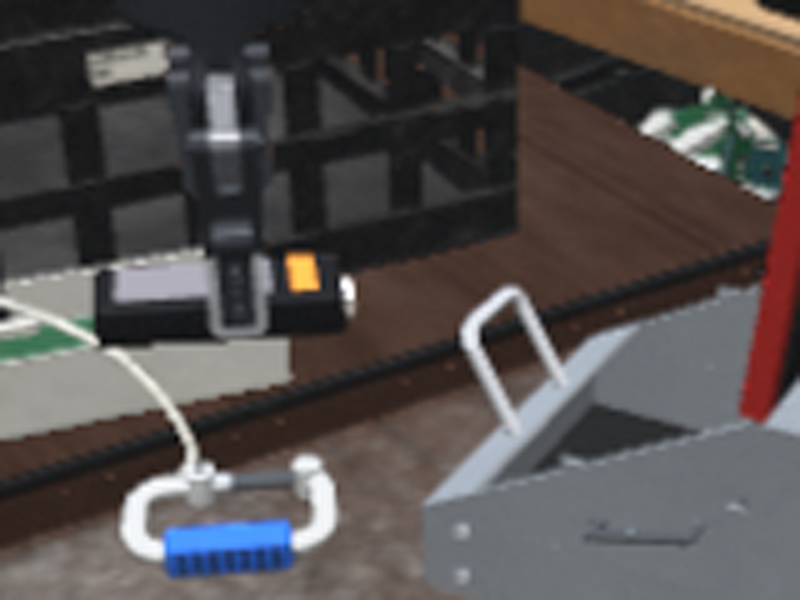

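The battery is held level at crop (230,300). I'll move it over the box now.

Emit:
jog_arm(offset=[[-10.5,-22,1],[-12,-21.5,1],[-13,-21,1],[-14.5,-20,1],[-16,-19,1],[-17,-18,1],[-18,-17,1],[-19,-15.5,1],[-20,-14,1],[-19,-12,1],[0,0,0]], delta_rot=[[0,0,3.6],[0,0,3.6],[0,0,3.6],[0,0,3.6],[0,0,3.6],[0,0,3.6],[0,0,3.6],[0,0,3.6],[0,0,3.6],[0,0,3],[0,0,0]], jaw=[30,30,30,30,30,30,30,30,30,30,30])

```text
time: 4.25
tool_pos: [576.6, -332.0, 162.7]
tcp_rot: [177.5, -1.5, -161.0]
ft_force: [-1.1, 0.0, -1.8]
finger_gap: 38.7
```

```bash
python3 - <<'E'
from h import *
t=b2w((-5,0,0))
plan((t[0],t[1],60),down(-160.3),6)
p,d=cams.snapshot("scene"); crop(p,220,0,480,230,3,"scene3.png")
p,d=cams.snapshot("top"); crop(p,220,20,430,260,2.4,"top3.png")
E
```

```text
t 4.25 p [ 576.6 -332.   162.7] rot [ 177.5   -1.5 -161. ] q [-35.  22.  75.   0.  85. 127.] F [-1.1  0.  -1.8] gap 38.7
6 dist 103.1 rot/row [0.41, -0.24, -0.13]
[[-0.9, -2.2, 17.0], [-0.8, -2.1, 17.0], [-0.7, -1.9, 17.1], [-0.6, -1.8, 17.1], [-0.6, -1.7, 17.1], [-0.5, -1.6, 17.1]]
```

View pics/scene3.png

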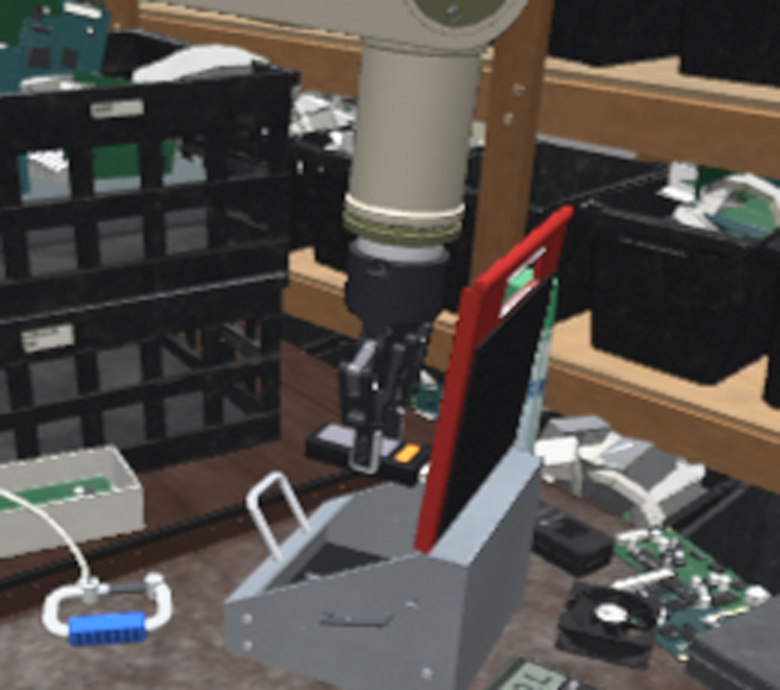

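View pics/top3.png

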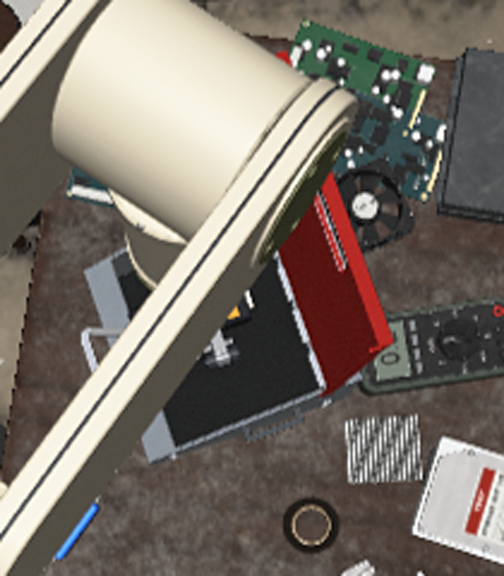

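The battery is over the mouth at scene crop (370,450), clear of the lid. Fast rows drift in z, so I'll correct and descend in stages.

Emit:
jog_arm(offset=[[-2,-5,10],[-2,-4,18],[-1,-2,18],[0,0,18],[0,0,10],[0,0,0]], delta_rot=[[1.2,-0.7,0],[1.2,-0.7,0],[0,0,0],[0,0,0],[0,0,0],[0,0,0]], jaw=[30,30,30,30,30,30])

```text
time: 4.95
tool_pos: [575.1, -339.0, 82.0]
tcp_rot: [179.7, -0.4, -160.8]
ft_force: [0.1, 0.0, -1.2]
finger_gap: 38.6
```

```bash
python3 - <<'E'
from h import *
t=b2w((-5,0,0))
plan((t[0],t[1],17),down(-160.3),6)
E
```

```text
t 4.95 p [ 575.1 -339.    82. ] rot [ 179.7   -0.4 -160.8] q [-35.  24.  81.  -0.  75. 126.] F [ 0.1  0.  -1.2] gap 38.6
6 dist 65.3 rot/row [0.06, -0.07, -0.08]
[[-1.1, -0.5, 10.8], [-1.1, -0.5, 10.8], [-1.1, -0.5, 10.8], [-1.1, -0.5, 10.8], [-1.1, -0.4, 10.8], [-1.0, -0.4, 10.8]]
```

Emit:
jog_arm(offset=[[-1,0,10],[-1,0,12],[-1,0,12],[-1,0,8],[-1,0,4],[0,0,0],[0,0,0]], delta_rot=[[0.2,-0.2,0],[0,0,0],[0,0,0],[0,0,0],[0,0,0],[0,0,0],[0,0,0]], jaw=[30,30,30,30,30,30,30])

```text
time: 5.65
tool_pos: [580.5, -337.7, 33.9]
tcp_rot: [180.0, -0.1, -160.8]
ft_force: [0.7, -0.5, -1.3]
finger_gap: 38.8
```

```bash
python3 - <<'E'
from h import *
t=b2w((-5,0,0))
plan((t[0],t[1],17),down(-160.3),4)
p,d=cams.snapshot("scene"); crop(p,260,100,420,220,5,"scene4.png")
p,d=cams.snapshot("top"); crop(p,240,100,400,220,5,"top4.png")
E
```

```text
t 5.65 p [ 580.5 -337.7   33.9] rot [ 1.800e+02 -1.000e-01 -1.608e+02] q [-35.  28.  82.  -0.  70. 126.] F [ 0.7 -0.5 -1.3] gap 38.8
4 dist 17.1 rot/row [0.01, -0.03, -0.11]
[[-0.2, -0.5, 4.2], [-0.2, -0.5, 4.2], [-0.2, -0.5, 4.2], [-0.2, -0.5, 4.2]]
```

View pics/top4.png

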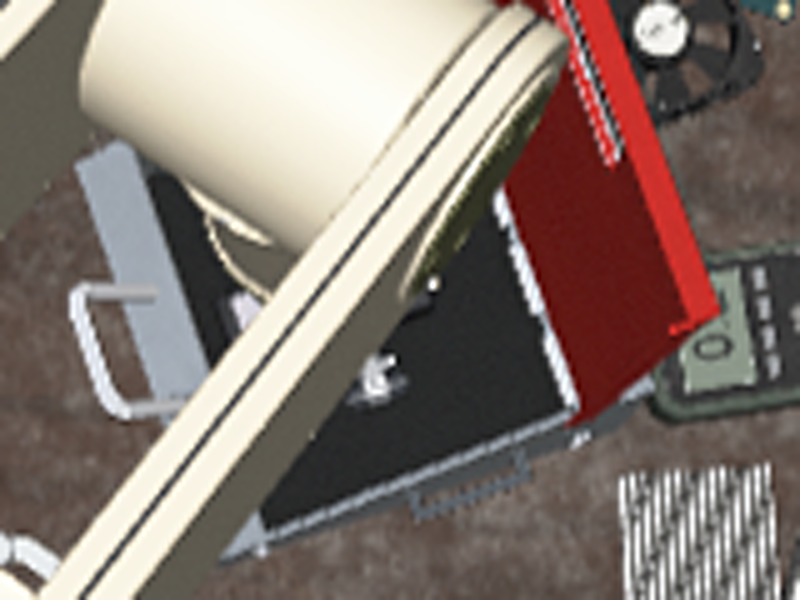

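Emit:
jog_arm(offset=[[0,0,4],[0,0,4],[0,0,3],[0,0,2],[0,0,0]], delta_rot=[[0,0,0],[0,0,0],[0,0,0],[0,0,0],[0,0,0]], jaw=[30,30,30,30,30])

```text
time: 6.25
tool_pos: [581.3, -338.4, 21.5]
tcp_rot: [-179.9, -0.0, -160.8]
ft_force: [-1.0, 0.4, -1.7]
finger_gap: 38.4
```

Emit:
jog_arm(offset=[[0,0,2],[0,0,2],[0,0,1],[0,0,1],[0,0,0]], delta_rot=[[0,0,0],[0,0,0],[0,0,0],[0,0,0],[0,0,0]], jaw=[30,30,30,30,30])

```text
time: 6.75
tool_pos: [581.5, -338.7, 16.1]
tcp_rot: [-179.9, 0.0, -160.8]
ft_force: [0.2, -0.6, -1.7]
finger_gap: 38.4
```

Emit:
jog_arm(offset=[[0,0,1],[0,0,1],[0,0,1],[0,0,0]], delta_rot=[[0,0,0],[0,0,0],[0,0,0],[0,0,0]], jaw=[30,30,30,30])

```text
time: 7.15
tool_pos: [581.8, -338.9, 16.2]
tcp_rot: [-179.9, 0.0, -160.8]
ft_force: [1.0, -0.2, -1.8]
finger_gap: 38.5
```

Emit:
jog_arm(offset=[[0,0,2],[0,0,2],[0,0,0]], delta_rot=[[0,0,0],[0,0,0],[0,0,0]], jaw=[30,30,30])

```text
time: 7.45
tool_pos: [582.2, -339.1, 16.4]
tcp_rot: [-179.8, 0.0, -160.7]
ft_force: [-0.6, 0.3, -1.2]
finger_gap: 38.7
```

Emit:
jog_arm(offset=[[0,0,4]], delta_rot=[[0,0,0]], jaw=[30])

```text
time: 7.55
tool_pos: [582.8, -339.5, 15.7]
tcp_rot: [-179.8, 0.0, -160.7]
ft_force: [-20.9, 14.8, 48.0]
finger_gap: 38.4
```

```bash
python3 - <<'E'
from h import *
plan((582,-339,16),down(-160.3),4)
p,d=cams.snapshot("scene"); crop(p,260,100,420,220,5,"scene5.png")
s=monitor.sense();print(s["ft_force"],s["tool_pos"],s["wrist_torque"])
E
```

```text
t 7.55 p [ 582.8 -339.5   15.7] rot [-179.8    0.  -160.7] q [-35.  29.  82.  -0.  68. 126.] F [-20.9  14.8  48. ] gap 38.4
4 dist 1.0 rot/row [-0.05, 0.01, -0.11]
[[0.1, 0.2, -0.1], [0.1, 0.2, -0.1], [0.1, 0.2, -0.1], [0.1, 0.2, -0.1]]
[-13.29925485   8.42063678  26.14526473] [ 582.75934296 -339.44868045   15.78285192] [ 1.35678414  2.07540693 -0.05019741]
```

View pics/scene5.png

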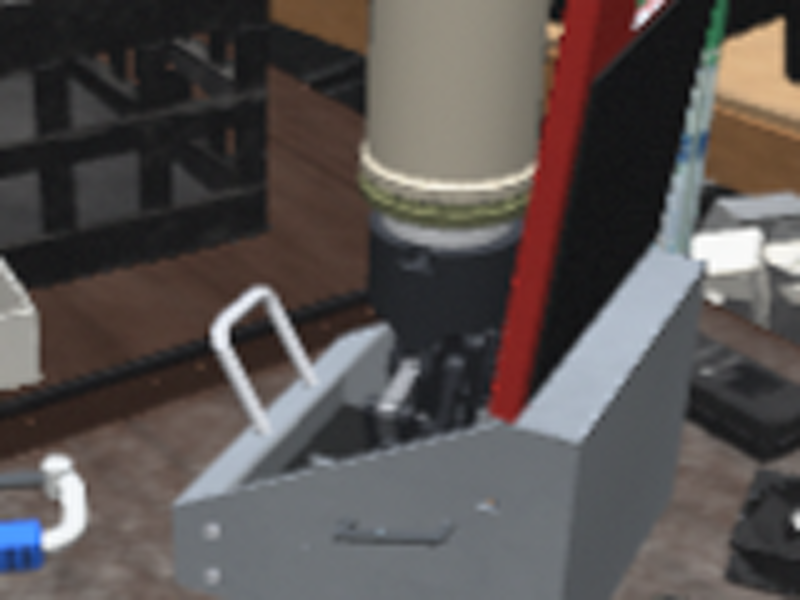

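The pack touches the floor: the force rose to 48 N at z≈16. I'll release it and withdraw.

Emit:
jog_arm(offset=[[0,0,-0.5],[0,0,0],[0,0,0],[0,0,0],[0,0,0],[0,0,-10],[0,0,-25],[0,0,-40],[0,0,-40],[0,0,-40],[0,0,-30],[0,0,-10],[0,0,0]], delta_rot=[[0,0,0],[0,0,0],[0,0,0],[0,0,0],[0,0,0],[0,0,0],[0,0,0],[0,0,0],[0,0,0],[0,0,0],[0,0,0],[0,0,0],[0,0,0]], jaw=[45,60,65,65,65,65,65,65,65,65,50,20,0])

```text
time: 8.9
tool_pos: [581.4, -338.1, 218.9]
tcp_rot: [-179.9, -0.0, -160.7]
ft_force: [-1.0, -0.2, -1.0]
finger_gap: 14.5
```

```bash
python3 - <<'E'
from h import *
# lift over front/right of lid then behind: stage 1 target above lid top
for b in((-20,0,446),(150,0,446)):
    print(b2w(b), np.hypot(*b2w(b)[:2]))
plan(b2w((-20,0,446)),down(-120),8)
E
```

```text
[ 576.75809483 -325.1705891   450.        ] 662.1071000765598
[ 634.06428876 -485.22058172  450.        ] 798.4212767778441
t 8.9 p [ 581.4 -338.1  218.9] rot [-179.9   -0.  -160.7] q [-34.  19.  73.  -0.  88. 126.] F [-1.  -0.2 -1. ] gap 14.5
8 dist 231.5 rot/row [-0.01, -0.01, -5.09]
[[0.0, 1.7, -28.9], [-0.1, 1.7, -28.9], [-0.3, 1.7, -28.9], [-0.4, 1.6, -28.9], [-0.6, 1.6, -28.9], [-0.7, 1.5, -28.9], [-0.9, 1.5, -28.9], [-1.0, 1.4, -28.9]]
```

Emit:
jog_arm(offset=[[0,2,-25],[0,2,-30],[0,2,-20],[20,2,0],[35,0,0],[35,0,0],[35,0,0],[30,0,0],[15,0,0],[0,0,0]], delta_rot=[[0,0,0],[0,0,0],[0,0,0],[0,0,0],[0,0,0],[0,0,0],[0,0,0],[0,0,0],[0,0,0],[0,0,0]], jaw=[0,0,0,0,0,0,0,0,0,0])

```text
time: 9.9
tool_pos: [408.5, -382.8, 273.3]
tcp_rot: [178.6, -0.9, -160.6]
ft_force: [1.2, -0.2, 0.7]
finger_gap: 0.0
```

```bash
python3 - <<'E'
from h import *
p,R,s=pose(); print(w2b(p))
plan(b2w((135,-190,305)),down(-160.3),5)
p,d=cams.snapshot("top"); crop(p,240,100,400,220,5,"top6.png"); np.savez("top6.npz",p=p,d=d)
E
```

```text
[ -22.47461504 -177.80431045  269.3333904 ]
t 9.9 p [ 408.5 -382.8  273.3] rot [ 178.6   -0.9 -160.6] q [-48.   2.  87.  -0.  93. 112.] F [ 1.2 -0.2  0.7] gap 0.0
5 dist 161.9 rot/row [0.28, -0.18, -0.06]
[[2.4, -31.3, -7.9], [2.4, -31.4, -7.7], [2.4, -31.4, -7.6], [2.4, -31.4, -7.4], [2.4, -31.5, -7.3]]
```

View pics/top6.png

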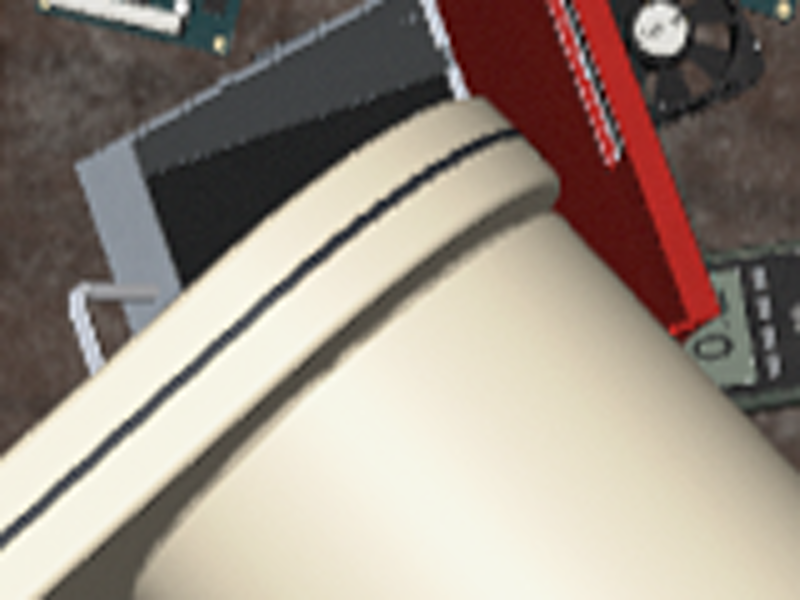

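The arm hides the battery in this view, so I'll carry on around the lid's right side.

Emit:
jog_arm(offset=[[10,-15,-10],[6,-30,-10],[3,-35,-12],[2,-35,-12],[0,-30,-8],[0,-12,0],[0,0,0]], delta_rot=[[0.5,-0.3,0],[0.5,-0.3,0],[0.4,-0.3,0],[0,0,0],[0,0,0],[0,0,0],[0,0,0]], jaw=[0,0,0,0,0,0,0])

```text
time: 10.65
tool_pos: [450.2, -544.8, 324.1]
tcp_rot: [-179.9, 0.2, -160.1]
ft_force: [0.8, -0.4, -0.5]
finger_gap: -0.4
```

```bash
python3 - <<'E'
from h import *
p,R,s=pose(); print(w2b(p))
plan(b2w((140,-60,305)),down(-160.3),5)
p,d=cams.snapshot("top"); crop(p,240,60,400,220,3.7,"top7.png"); np.savez("top7.npz",p=p,d=d)
p,d=cams.snapshot("scene"); cv2.imwrite("pics/scene7.png",p[:,:,::-1])
E
```

```text
[ 144.097407   -193.17074643  320.07602361]
t 10.65 p [ 450.2 -544.8  324.1] rot [-179.9    0.2 -160.1] q [-55.  24.  57.   0. 100. 105.] F [ 0.8 -0.4 -0.5] gap -0.4
5 dist 134.1 rot/row [-0.03, 0.03, 0.04]
[[-26.6, 0.7, 3.1], [-26.6, 0.8, 3.1], [-26.6, 0.8, 3.1], [-26.6, 0.8, 3.0], [-26.6, 0.8, 3.0]]
```

View pics/top7.png

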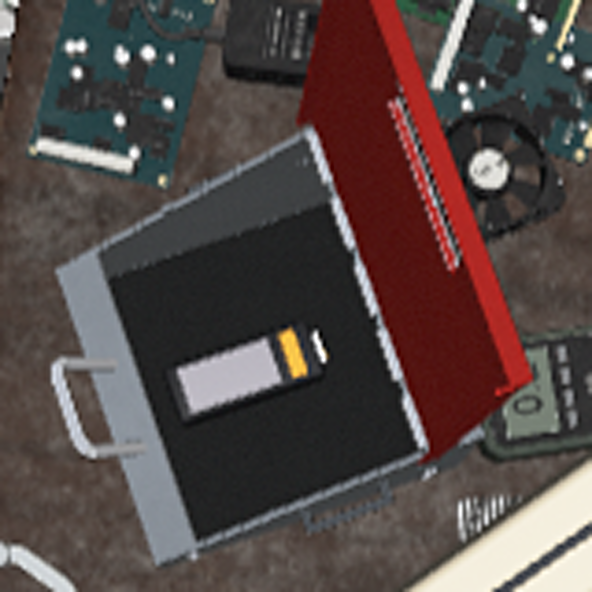

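View pics/scene7.png

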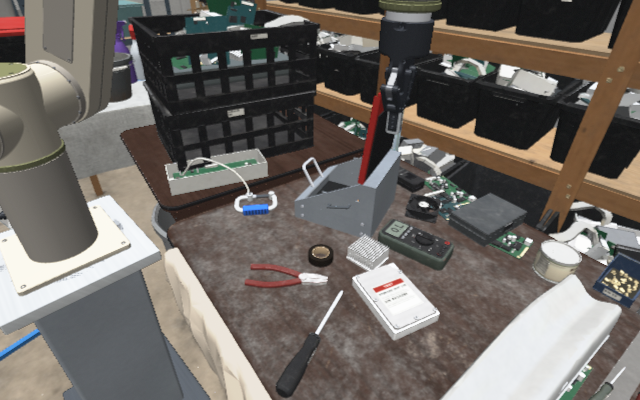

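The battery lies flat in the box (top crop (250,375)). I'll slide in behind the lid.

Emit:
jog_arm(offset=[[-15,1,2],[-25,1,2],[-28,1,2],[-25,1,2],[-15,1,2],[0,0,0]], delta_rot=[[0,0,0],[0,0,0],[0,0,0],[0,0,0],[0,0,0],[0,0,0]], jaw=[0,0,0,0,0,0])

```text
time: 11.35
tool_pos: [557.1, -492.8, 314.8]
tcp_rot: [-180.0, 0.3, -159.8]
ft_force: [0.0, -0.1, -0.6]
finger_gap: -0.2
```

```bash
python3 - <<'E'
from h import *
p,R,s=pose(); print(w2b(p))
plan(b2w((105,-60,300)),down(-160.3),3)
p,d=cams.snapshot("top"); crop(p,240,60,400,220,3.7,"top8.png"); np.savez("top8.npz",p=p,d=d)
p,d=cams.snapshot("scene"); crop(p,300,0,460,200,3,"scene8.png")
E
```

```text
[131.15793896 -75.01736968 310.75718651]
t 11.35 p [ 557.1 -492.8  314.8] rot [-180.     0.3 -159.8] q [-46.  30.  49.   0. 101. 114.] F [ 0.  -0.1 -0.6] gap -0.2
3 dist 32.0 rot/row [-0.01, 0.08, 0.15]
[[-5.1, 8.7, 3.6], [-5.0, 8.7, 3.6], [-5.0, 8.7, 3.6]]
```

View pics/top8.png

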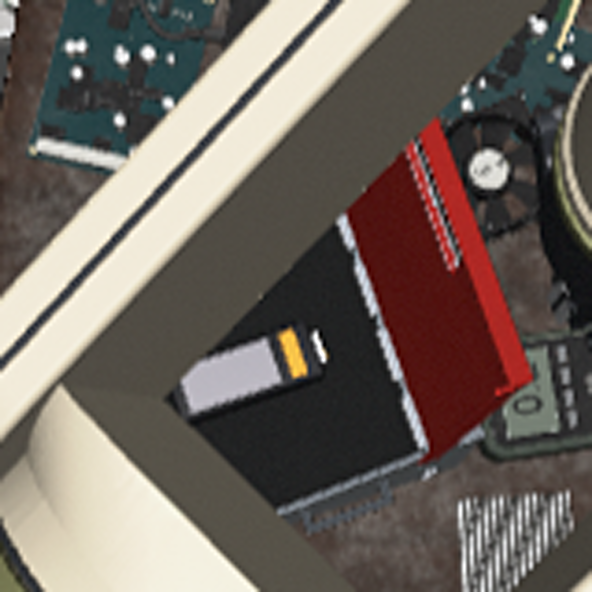

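View pics/scene8.png

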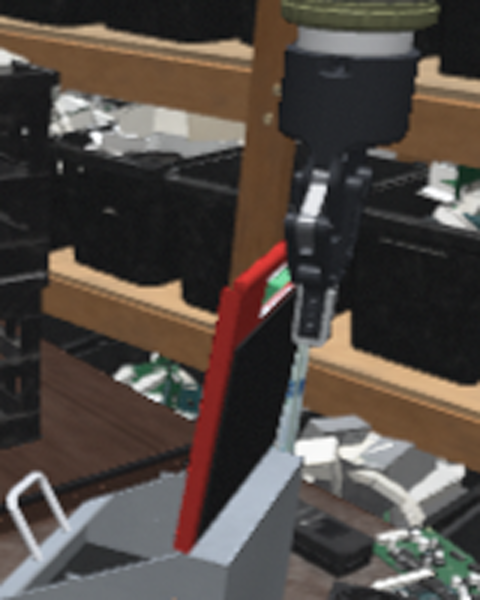

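```bash
python3 - <<'E'
from h import *
p,R,s=pose(); q=w2b(p); prev=q
for th in (2.2,2.0,1.8,1.6,1.4,1.2,1.0,.8,.6,.4,.2,.05,0):
    f=th-np.radians(30); r=150-18*(2.2-th)/2.2
    dr=np.array([-np.cos(f),0,np.sin(f)]); n=np.array([np.sin(f),0,np.cos(f)])
    t=np.array([67.5,-50,146])+r*dr+(9+11*abs(np.sin(f)))*n
    d=t-prev; print(th,t.round(0),"tool off",np.array([-d[1],-d[0],-d[2]]).round(0)); prev=t
E
```

```text
2.2 [103. -50. 293.] tool off [-27.  29.  18.]
2.0 [ 73. -50. 296.] tool off [-0. 30. -3.]
1.8 [ 44. -50. 292.] tool off [-0. 30.  4.]
1.6 [ 15. -50. 283.] tool off [-0. 29.  9.]
1.4 [-11. -50. 267.] tool off [-0. 26. 15.]
1.2 [-33. -50. 247.] tool off [-0. 22. 20.]
1.0 [-51. -50. 223.] tool off [-0. 17. 24.]
0.8 [-63. -50. 195.] tool off [-0. 12. 27.]
0.6 [-68. -50. 166.] tool off [-0.  6. 29.]
0.4 [-68. -50. 140.] tool off [-0. -0. 27.]
0.2 [-63. -50. 115.] tool off [-0. -5. 24.]
0.05 [-57. -50.  98.] tool off [-0. -6. 17.]
0 [-54. -50.  93.] tool off [-0. -3.  6.]
```

Emit:
jog_arm(offset=[[-9,10,3],[-9,14,3],[-5,15,3],[0,15,2],[0,15,0],[0,15,0],[0,15,0],[0,10,2],[0,0,0]], delta_rot=[[0,0,0],[0,0,0],[0,0,0],[0,0,0],[0,0,0],[0,0,0],[0,0,0],[0,0,0],[0,0,0]], jaw=[0,0,0,0,0,0,0,0,0])

```text
time: 12.35
tool_pos: [533.5, -383.7, 303.4]
tcp_rot: [-179.4, 0.4, -160.7]
ft_force: [-0.3, 0.4, -0.0]
finger_gap: 0.2
```

```bash
python3 - <<'E'
from h import *
p,R,s=pose(); print(w2b(p)); plan(p,down(-160.3),1)
p,d=cams.snapshot("scene"); crop(p,280,0,460,200,3,"scene9.png")
E
```

```text
[ 20.51414916 -60.42989943 299.40688979]
t 12.35 p [ 533.5 -383.7  303.4] rot [-179.4    0.4 -160.7] q [-40.  15.  70.   0.  95. 121.] F [-0.3  0.4 -0. ] gap 0.2
1 dist 0.0 rot/row [-0.63, 0.37, -0.42]
[[0.0, 0.0, 0.0]]
```

View pics/scene9.png

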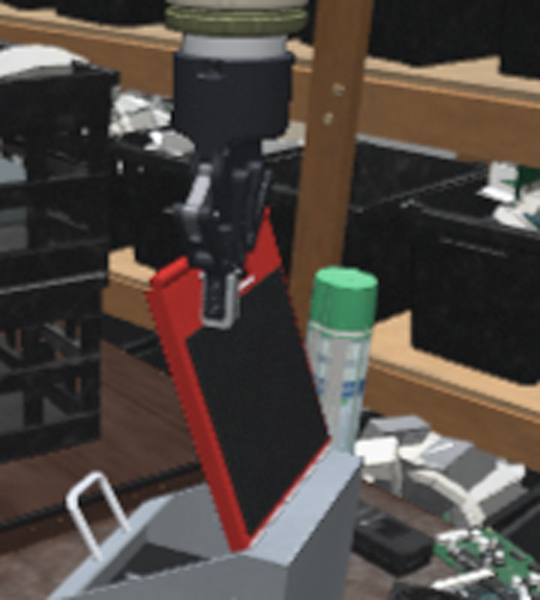

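The lid is swinging forward with the finger behind it at crop (218,300). I'll continue along the arc.

Emit:
jog_arm(offset=[[-2,10,8],[-2,13,12],[0,13,12],[0,12,12],[0,11,13],[0,9,14],[0,7,14],[0,2,5],[0,0,0]], delta_rot=[[-0.6,0.4,0],[0,0,0],[0,0,0],[0,0,0],[0,0,0],[0,0,0],[0,0,0],[0,0,0],[0,0,0]], jaw=[0,0,0,0,0,0,0,0,0])

```text
time: 13.3
tool_pos: [511.0, -310.8, 212.7]
tcp_rot: [-179.7, 0.1, -161.1]
ft_force: [1.0, 0.3, 0.1]
finger_gap: 0.2
```

```bash
python3 - <<'E'
from h import *
p,R,s=pose(); print(w2b(p)); plan(p,down(-160.3),1)
p,d=cams.snapshot("scene"); crop(p,280,0,460,200,3,"scene10.png")
E
```

```text
[-55.65159504 -57.04197185 208.7186566 ]
t 13.3 p [ 511.  -310.8  212.7] rot [-1.797e+02  1.000e-01 -1.611e+02] q [-36.   7.  87.  -0.  85. 125.] F [1.  0.3 0.1] gap 0.2
1 dist 0.0 rot/row [-0.26, 0.07, -0.84]
[[0.0, 0.0, 0.0]]
```

View pics/scene10.png

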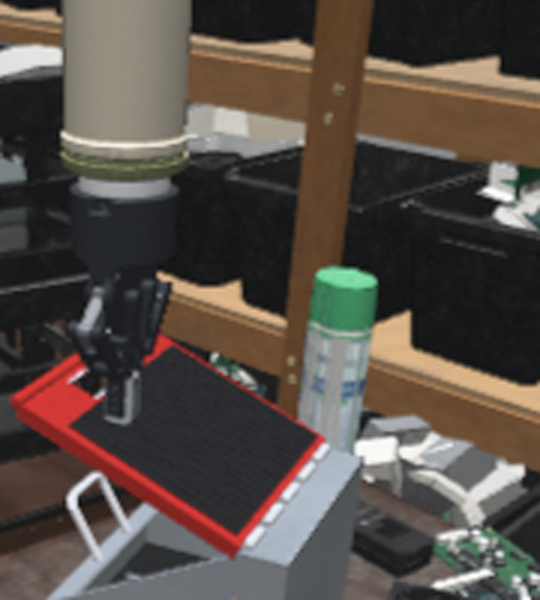

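Emit:
jog_arm(offset=[[0,4,10],[0,3,13],[0,2,13],[0,0,13],[0,0,13],[0,-2,12],[0,-3,12],[0,-3,8],[0,0,3],[0,0,0]], delta_rot=[[0,0,0],[0,0,0],[0,0,0],[0,0,0],[0,0,0],[0,0,0],[0,0,0],[0,0,0],[0,0,0],[0,0,0]], jaw=[0,0,0,0,0,0,0,0,0,0])

```text
time: 14.35
tool_pos: [511.1, -311.6, 107.3]
tcp_rot: [-179.8, 0.1, -161.2]
ft_force: [0.8, 2.0, 0.4]
finger_gap: -0.1
```

```bash
python3 - <<'E'
from h import *
p,R,s=pose(); print(w2b(p)); plan(p,down(-160.3),1)
p,d=cams.snapshot("scene"); crop(p,280,60,440,220,3.5,"scene11.png")
E
```

```text
[-54.90056012 -57.19267658 103.33242901]
t 14.35 p [ 511.1 -311.6  107.3] rot [-1.798e+02  1.000e-01 -1.612e+02] q [-36.  12.  93.  -0.  74. 125.] F [0.8 2.  0.4] gap -0.1
1 dist 0.0 rot/row [-0.25, 0.06, -0.92]
[[0.0, 0.0, 0.0]]
```

View pics/scene11.png

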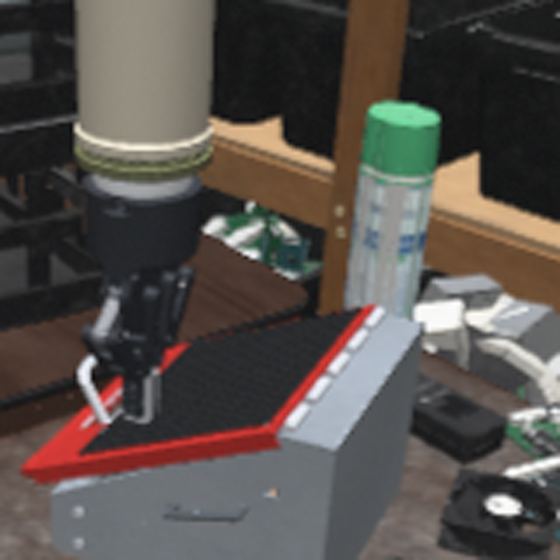

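Emit:
jog_arm(offset=[[0,0,4],[0,0,4],[0,0,3],[0,0,2],[0,0,0]], delta_rot=[[0,0,0],[0,0,0],[0,0,0],[0,0,0],[0,0,0]], jaw=[0,0,0,0,0])

```text
time: 14.9
tool_pos: [512.6, -313.2, 96.4]
tcp_rot: [-179.5, 0.2, -161.2]
ft_force: [0.1, 0.7, 0.3]
finger_gap: -0.0
```

Emit:
jog_arm(offset=[[0,0,3],[0,0,2]], delta_rot=[[0,0,0],[0,0,0]], jaw=[0,0])

```text
time: 15.1
tool_pos: [512.9, -313.5, 95.6]
tcp_rot: [-179.4, 0.2, -161.2]
ft_force: [-10.8, 6.7, 19.0]
finger_gap: 0.1
```

Contact at the expected height with 19 N, so the lid is down. I'll retreat and head to the hook.

Emit:
jog_arm(offset=[[0,0,-15],[0,0,-25],[0,0,-30],[0,0,-15],[0,0,0]], delta_rot=[[0,0,0],[0,0,0],[0,0,0],[0,0,0],[0,0,0]], jaw=[0,0,20,40,55])

```text
time: 15.6
tool_pos: [511.3, -311.6, 182.2]
tcp_rot: [-179.6, 0.1, -161.2]
ft_force: [-0.2, -0.1, -0.5]
finger_gap: 43.7
```

```bash
python3 - <<'E'
from h import *
plan((388,-196,170),down(-126),6)
p,d=cams.snapshot("scene"); crop(p,280,60,440,220,3.5,"scene12.png")
E
```

```text
t 15.6 p [ 511.3 -311.6  182.2] rot [-1.796e+02  1.000e-01 -1.612e+02] q [-36.   8.  89.  -0.  82. 125.] F [-0.2 -0.1 -0.5] gap 43.7
6 dist 169.5 rot/row [-0.07, -0.0, -5.87]
[[13.2, 24.9, 1.8], [10.6, 26.1, 1.9], [7.9, 27.0, 1.9], [5.1, 27.7, 1.9], [2.3, 28.1, 2.0], [-0.6, 28.2, 2.0]]
```

View pics/scene12.png

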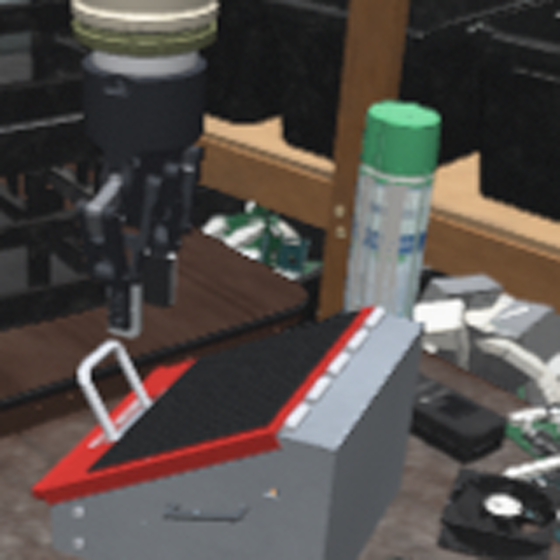

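The lid is shut with the staple standing through it (crop (110,390)). I'll go to the hook now.

Emit:
jog_arm(offset=[[13,25,0],[11,26,0],[8,27,0],[5,27,0],[2,27,0],[0,22,0],[0,0,0]], delta_rot=[[0,0,-5.9],[0,0,-5.9],[0,0,-5.9],[0,0,-5.9],[0,0,-5.9],[0,0,-5],[0,0,0]], jaw=[55,55,55,55,55,55,55])

```text
time: 16.35
tool_pos: [382.6, -195.3, 165.3]
tcp_rot: [179.2, -0.1, -125.3]
ft_force: [0.1, -0.8, 0.5]
finger_gap: 47.1
```

```bash
python3 - <<'E'
from h import *
plan((388,-196,40),down(-126),6)
p,d=cams.snapshot("top"); crop(p,210,180,310,270,7,"top12.png")
C=cloud("top",d)
hsv=cv2.cvtColor(p,cv2.COLOR_RGB2HSV)
E
```

```text
t 16.35 p [ 382.6 -195.3  165.3] rot [ 1.792e+02 -1.000e-01 -1.253e+02] q [-34. -17. 115.  -0.  82.  92.] F [ 0.1 -0.8  0.5] gap 47.1
6 dist 125.4 rot/row [0.13, -0.02, 0.11]
[[-0.5, -1.1, 20.9], [-0.5, -1.0, 20.9], [-0.5, -1.0, 20.9], [-0.5, -0.9, 20.9], [-0.4, -0.9, 20.9], [-0.4, -0.8, 20.9]]
```

View pics/top12.png

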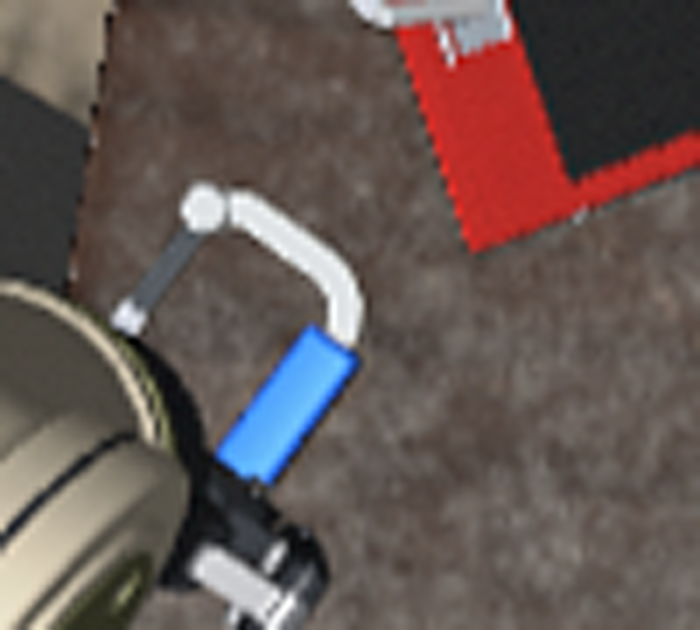

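The hook has not moved and its handle runs between (330,340) and (245,475) in the crop. I'll descend in two stages.

Emit:
jog_arm(offset=[[-1,-2,15],[-1,-2,25],[-1,-1,30],[0,0,25],[0,0,10],[0,0,0]], delta_rot=[[0.8,0,0.6],[0,0,0],[0,0,0],[0,0,0],[0,0,0],[0,0,0]], jaw=[55,55,55,55,55,55])

```text
time: 17.0
tool_pos: [391.0, -198.8, 53.7]
tcp_rot: [-179.9, -0.2, -126.7]
ft_force: [0.5, 0.2, -0.4]
finger_gap: 47.0
```

```bash
python3 - <<'E'
from h import *
plan((388,-196,5),down(-126),6)
E
```

```text
t 17.0 p [ 391.  -198.8   53.7] rot [-179.9   -0.2 -126.7] q [-34.  -9. 121.  -0.  68.  93.] F [ 0.5  0.2 -0.4] gap 47.0
6 dist 48.9 rot/row [-0.01, -0.03, -0.12]
[[-0.1, 0.7, 8.1], [-0.1, 0.7, 8.1], [-0.1, 0.7, 8.1], [-0.1, 0.7, 8.1], [-0.1, 0.7, 8.1], [-0.1, 0.7, 8.1]]
```

Emit:
jog_arm(offset=[[0,1,8],[0,1,12],[0,1,12],[0,1,7],[0,0,3],[0,0,0]], delta_rot=[[0,0,-0.6],[0,0,0],[0,0,0],[0,0,0],[0,0,0],[0,0,0]], jaw=[55,55,55,55,55,55])

```text
time: 17.6
tool_pos: [389.7, -198.1, 10.9]
tcp_rot: [-179.7, -0.2, -126.2]
ft_force: [-1.3, -0.2, -0.2]
finger_gap: 47.2
```

```bash
python3 - <<'E'
from h import *
plan((388,-196,5),down(-126),1)
p,d=cams.snapshot("scene"); crop(p,200,150,320,240,6,"scene13.png")
E
```

```text
t 17.6 p [ 389.7 -198.1   10.9] rot [-179.7   -0.2 -126.2] q [-34.  -5. 122.  -0.  62.  93.] F [-1.3 -0.2 -0.2] gap 47.2
1 dist 6.5 rot/row [-0.32, -0.16, -0.18]
[[-0.7, 2.7, 5.9]]
```

View pics/scene13.png

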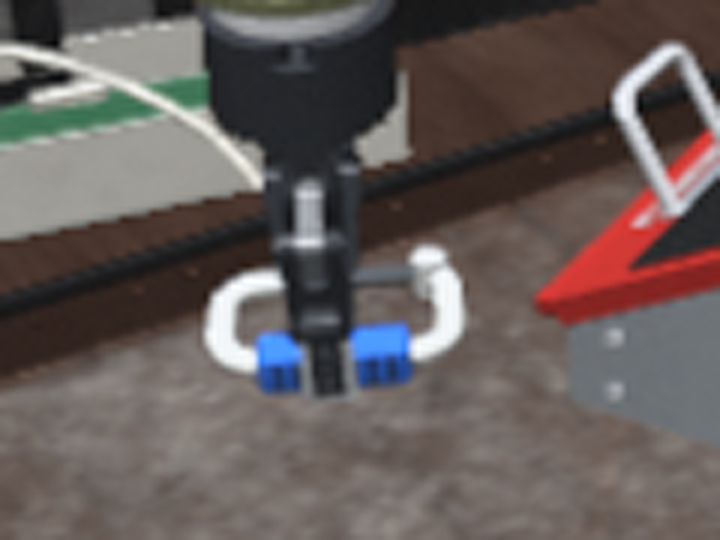

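The fingers straddle the handle at crop (325,365). I'll lower about 5 mm more and close.

Emit:
jog_arm(offset=[[0,3,5],[0,0,0],[0,0,0],[0,0,0],[0,0,0],[0,0,0],[0,0,0],[0,0,0]], delta_rot=[[0,0,0],[0,0,0],[0,0,0],[0,0,0],[0,0,0],[0,0,0],[0,0,0],[0,0,0]], jaw=[55,55,40,15,15,15,15,15], newtons=80)

```text
time: 18.45
tool_pos: [388.3, -197.0, 7.3]
tcp_rot: [-179.5, -0.2, -126.2]
ft_force: [-0.2, 0.2, -0.4]
finger_gap: 20.4
```

```bash
python3 - <<'E'
from h import *
plan((388,-196,5),down(-126),1)
E
```

```text
t 18.45 p [ 388.3 -197.     7.3] rot [-179.5   -0.2 -126.2] q [-34.  -5. 123.  -0.  62.  93.] F [-0.2  0.2 -0.4] gap 20.4
1 dist 2.5 rot/row [-0.49, -0.15, -0.18]
[[-0.6, 0.9, 2.3]]
```

Gripped at 20.4 mm opening. I'll lift.

Emit:
jog_arm(offset=[[0,0,-10],[0,0,-25],[0,0,-35],[0,0,-40],[0,0,-40],[0,0,-30],[0,0,-10],[0,0,0]], delta_rot=[[0,0,0],[0,0,0],[0,0,0],[0,0,0],[0,0,0],[0,0,0],[0,0,0],[0,0,0]], jaw=[15,15,15,15,15,15,15,15])

```text
time: 19.25
tool_pos: [384.9, -194.1, 206.2]
tcp_rot: [-179.7, -0.2, -126.2]
ft_force: [0.4, -1.4, -2.1]
finger_gap: 20.1
```

```bash
cat >> h.py <<'E'
Dn=np.array([-np.cos(np.pi/6),0,-.5]); Nn=np.array([-.5,0,np.cos(np.pi/6)]); HG=np.array([67.5,0,146.])
Rt_tool=Ro.from_matrix(RB@np.stack([-Dn,[0,-1,0],-Nn],1))
GR=np.array([-5.5,-29,3.3])   # TCP in hook frame
def tcp_for(hx,hy,dl,gr=None,leg=-28):
    """TCP world so that leg is at hook (hx,hy), hook underside dl above mat"""
    g=GR if gr is None else gr
    o=HG+(179-hy)*Dn+(9+dl)*Nn; o[1]=leg-hx
    return b2w(o+g[0]*np.array([0,1,0])+g[1]*Dn+g[2]*Nn)
E
python3 - <<'E'
from h import *
print(Rt_tool.as_euler("xyz",degrees=True))
for a in((26,58,90),(26,58,5),(26,-6,3)): print(a,tcp_for(*a))
plan(tcp_for(26,58,90)+[0,0,30],Rt_tool,12)
p,d=cams.snapshot("scene"); crop(p,200,80,320,170,6,"scene14.png")
E
```

```text
[180.  -30.  -70.3]
(26, 58, 90) [ 506.13616879 -304.43916968  192.59439881]
(26, 58, 5) [ 520.46271727 -344.45166784  118.98223949]
(26, -6, 3) [ 502.11609686 -293.21154422   85.25018868]
t 19.25 p [ 384.9 -194.1  206.2] rot [-179.7   -0.2 -126.2] q [-33. -19. 113.  -0.  86.  93.] F [ 0.4 -1.4 -2.1] gap 20.1
12 dist 164.7 rot/row [1.2, 2.27, -4.55]
[[1.5, -13.6, -1.3], [2.6, -13.5, -0.9], [3.7, -13.2, -0.5], [4.7, -12.9, -0.1], [5.7, -12.5, 0.4], [6.7, -12.0, 0.9], [7.5, -11.4, 1.4], [8.4, -10.7, 2.0], [9.1, -10.0, 2.5], [9.7, -9.2, 3.1], [10.3, -8.3, 3.7], [10.8, -7.4, 4.3]]
```

View pics/scene14.png

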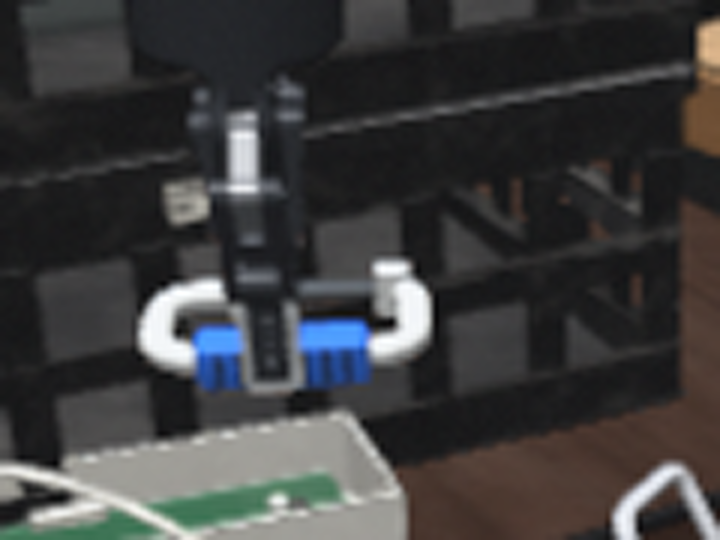

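The hook is held level at crop (285,330). I'll start the move and reorientation in two parts.

Emit:
jog_arm(offset=[[1.5,-13.5,-3],[2.5,-13.5,-3],[3.5,-13,-3],[4.5,-13,-3],[5.5,-12.5,-2],[6.5,-12,-1],[0,0,0]], delta_rot=[[1.2,2.3,-4.5],[1.2,2.3,-4.5],[1.2,2.3,-4.5],[1.2,2.3,-4.5],[1.2,2.3,-4.5],[1.2,2.3,-4.5],[0,0,0]], jaw=[15,15,15,15,15,15,15])

```text
time: 20.0
tool_pos: [440.5, -244.5, 207.8]
tcp_rot: [-177.6, -15.3, -98.1]
ft_force: [-0.4, -1.1, -1.8]
finger_gap: 19.9
```

```bash
python3 - <<'E'
from h import *
plan(tcp_for(26,58,90)+[0,0,30],Rt_tool,7)
E
```

```text
t 20.0 p [ 440.5 -244.5  207.8] rot [-177.6  -15.3  -98.1] q [-25. -13. 109. -14.  78.  75.] F [-0.4 -1.1 -1.8] gap 19.9
7 dist 90.2 rot/row [1.2, 1.99, -3.71]
[[7.5, -10.5, 0.3], [8.1, -10.0, 0.8], [8.7, -9.4, 1.3], [9.2, -8.8, 1.8], [9.7, -8.1, 2.3], [10.1, -7.4, 2.8], [10.5, -6.7, 3.3]]
```

Emit:
jog_arm(offset=[[7.5,-10.5,-1],[8,-10,-1],[8.5,-9.5,-1],[9,-9,0],[9.5,-8,0],[10,-7,0],[9,-6,0],[0,0,0]], delta_rot=[[1.2,2,-3.7],[1.2,2,-3.7],[1.2,2,-3.7],[1.2,2,-3.7],[1.2,2,-3.7],[1.2,2,-3.7],[1.2,2,-3.7],[0,0,0]], jaw=[15,15,15,15,15,15,15,15])

```text
time: 20.8
tool_pos: [494.6, -293.2, 214.6]
tcp_rot: [178.8, -28.8, -69.9]
ft_force: [0.2, -0.2, -1.6]
finger_gap: 20.0
```

```bash
python3 - <<'E'
from h import *
plan(tcp_for(26,58,60),Rt_tool,4)
p,d=cams.snapshot("scene"); crop(p,260,60,420,210,4.5,"scene15.png")
p,d=cams.snapshot("top"); crop(p,230,90,390,240,4.5,"top15.png")
E
```

```text
t 20.8 p [ 494.6 -293.2  214.6] rot [178.8 -28.8 -69.9] q [-22. -13. 111. -24.  64.  55.] F [ 0.2 -0.2 -1.6] gap 20.0
4 dist 56.8 rot/row [0.24, 0.3, 0.09]
[[0.7, -2.0, 14.0], [0.6, -1.9, 14.0], [0.5, -1.9, 14.1], [0.5, -1.8, 14.1]]
```

View pics/scene15.png

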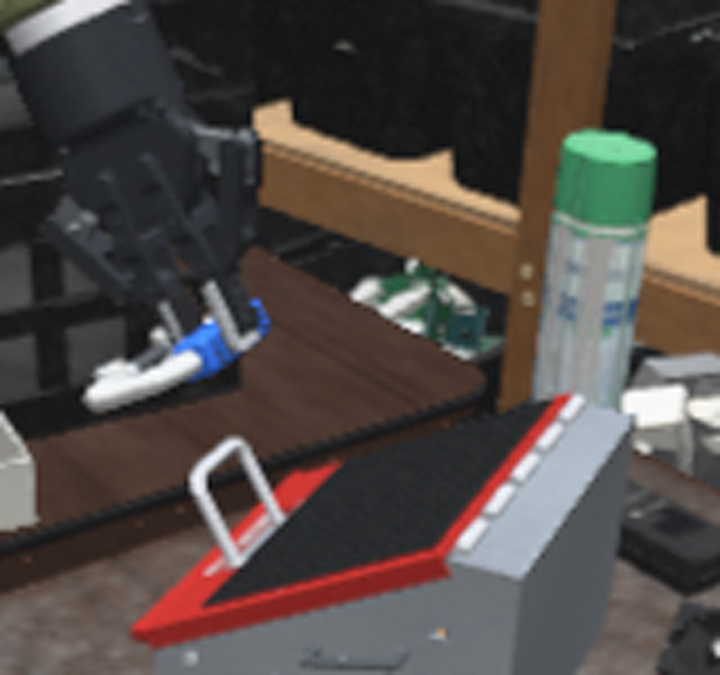

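View pics/top15.png

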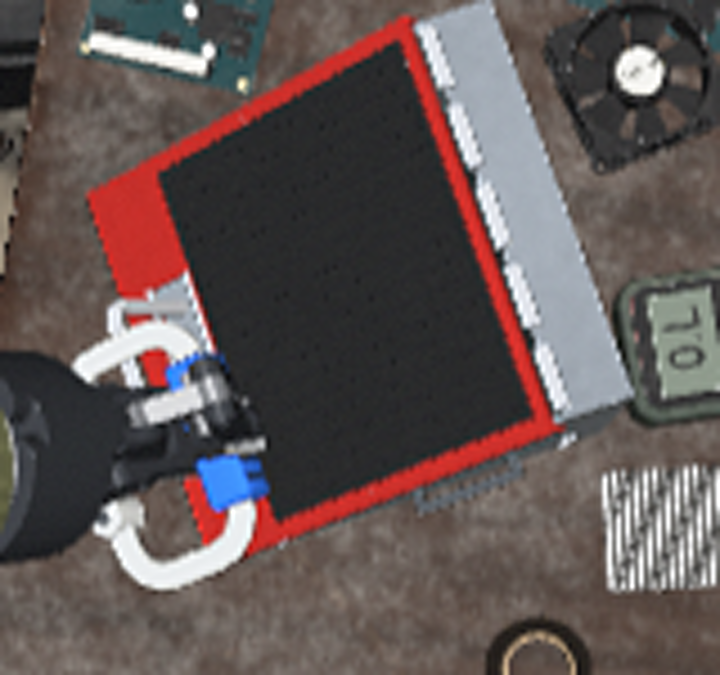

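The orientation is right: the gate faces the staple and the nose points to the staple's middle. I'll descend along the lid normal.

```bash
python3 - <<'E'
from h import *
plan(tcp_for(26,64,30),Rt_tool,7)
E
```

```text
t 20.9 p [ 494.3 -293.   214.6] rot [178.9 -28.7 -70.1] q [-22. -13. 111. -24.  64.  55.] F [ 0.6  0.5 -1.3] gap 19.8
7 dist 87.1 rot/row [0.15, 0.18, 0.03]
[[1.4, -1.3, 12.3], [1.4, -1.2, 12.3], [1.3, -1.2, 12.3], [1.3, -1.2, 12.3], [1.2, -1.1, 12.3], [1.2, -1.1, 12.3], [1.2, -1.1, 12.3]]
```

Emit:
jog_arm(offset=[[1.5,-1,8],[1.5,-1,12],[1.5,-1,14],[1,-1,14],[1,-1,14],[1,-1,10],[0,0,4],[0,0,0]], delta_rot=[[0.5,0.6,0],[0.5,0.6,0],[0,0,0],[0,0,0],[0,0,0],[0,0,0],[0,0,0],[0,0,0]], jaw=[15,15,15,15,15,15,15,15])

```text
time: 21.7
tool_pos: [513.2, -335.0, 143.0]
tcp_rot: [179.9, -29.5, -70.6]
ft_force: [1.1, 0.3, -1.5]
finger_gap: 20.2
```

```bash
cat >> h.py <<'E'
def hookleg(gr=None):
    """nominal leg_right in hook frame from arm pose"""
    g=GR if gr is None else gr
    p,R,s=pose(); L=b2w((-97,-28,73)); q=R.inv().apply(L-p); return np.array([g[0]-q[1],g[1]-q[0],g[2]-q[2]])
E
python3 - <<'E'
from h import *
print("leg in hook",hookleg())
plan(tcp_for(26,64,6),Rt_tool,4)
p,d=cams.snapshot("scene"); crop(p,260,90,380,190,6,"scene16.png");np.savez("scene16.npz",p=p,d=d)
p,d=cams.snapshot("top"); crop(p,230,130,350,230,6,"top16.png");np.savez("top16.npz",p=p,d=d)
E
```

```text
leg in hook [ 29.34710833  60.0958104  -22.06095869]
t 21.7 p [ 513.2 -335.   143. ] rot [179.9 -29.5 -70.6] q [-26.  -4. 112. -26.  53.  57.] F [ 1.1  0.3 -1.5] gap 20.2
4 dist 26.1 rot/row [0.06, 0.11, -0.07]
[[1.0, -0.9, 6.4], [1.0, -0.9, 6.4], [1.0, -0.9, 6.4], [1.0, -0.9, 6.4]]
```

View pics/scene16.png

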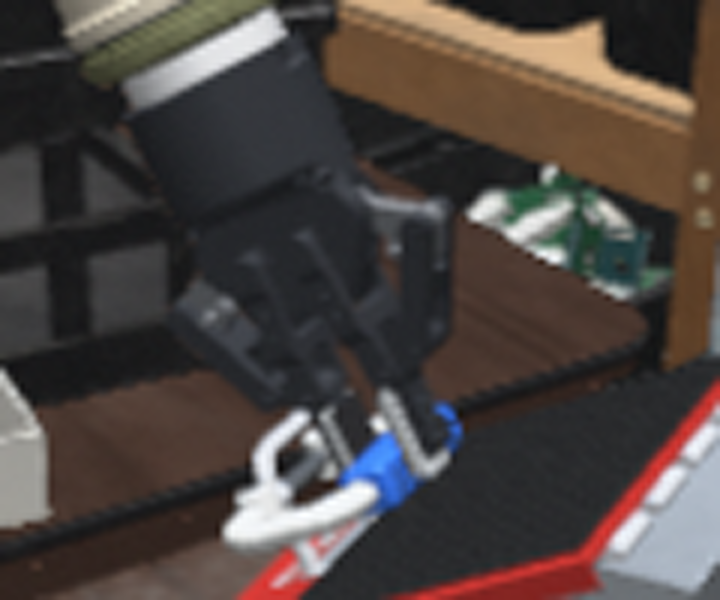

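View pics/top16.png

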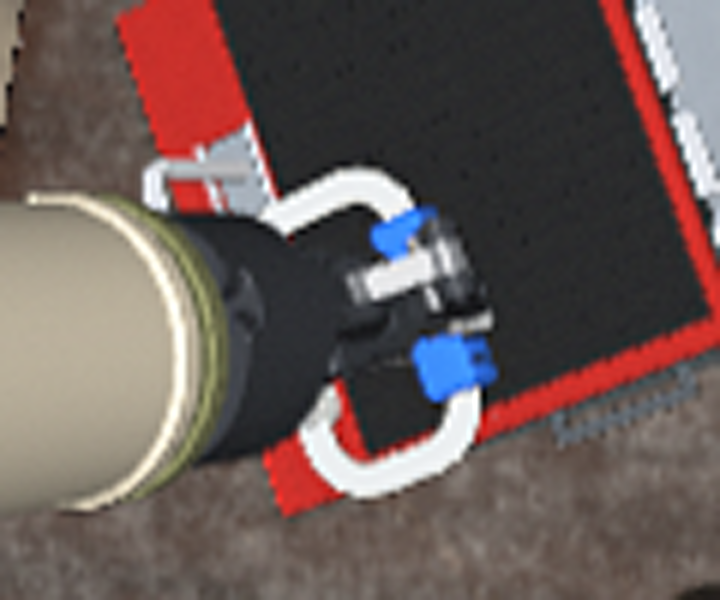

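I'll overlay the nominal hook and staple landmarks on the pictures as a check.

```bash
cat >> h.py <<'E'
def overlay(n,p,box,k,fn,gr=None):
    g=GR if gr is None else gr
    P,R,s=pose(); x0,y0,x1,y1=box
    im=cv2.resize(np.ascontiguousarray(p[y0:y1,x0:x1,::-1]),None,fx=k,fy=k,interpolation=cv2.INTER_CUBIC)
    def hk(h): h=np.array(h,float); return P+R.apply([g[1]-h[1],g[0]-h[0],g[2]-h[2]])
    def pl(a,b,c):
        q=(proj(n,np.array([a,b]))+.5-[x0,y0])*k; cv2.line(im,*[tuple(int(v) for v in t) for t in q],c,1)
    H=[(-34,-40,20),(32,-40,20),(32,-18,20),(-34,-18,20)]
    for i in range(4): pl(hk(H[i]),hk(H[(i+1)%4]),(0,255,255))
    pl(hk((42,34,0)),hk((42,34,20)),(0,255,0)); pl(hk((-16,34,10)),hk((34,34,10)),(0,255,0)); pl(hk((56,-18,10)),hk((56,29,10)),(255,0,255)); pl(hk((-56,-18,10)),hk((-56,29,10)),(255,0,255))
    for y in(-28,28): pl(b2w((-97+9.5,y,73-16.5)),b2w(np.array((-97,y,73))+41*Nn),(255,255,0))
    pl(b2w(np.array((-97,-28,73))+41*Nn),b2w(np.array((-97,28,73))+41*Nn),(255,255,0))
    cv2.imwrite("pics/"+fn,im)
E
python3 - <<'E'
from h import *
overlay("scene",np.load("scene16.npz")["p"],(290,140,360,200),10,"ov16s.png")
overlay("top",np.load("top16.npz")["p"],(250,140,320,215),8,"ov16t.png")
E
```

```text
(no output)
```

View pics/ov16s.png

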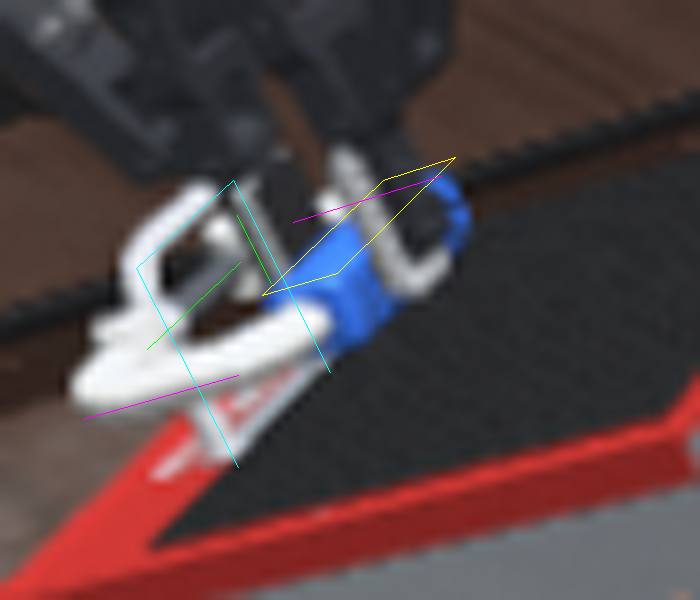

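View pics/ov16t.png

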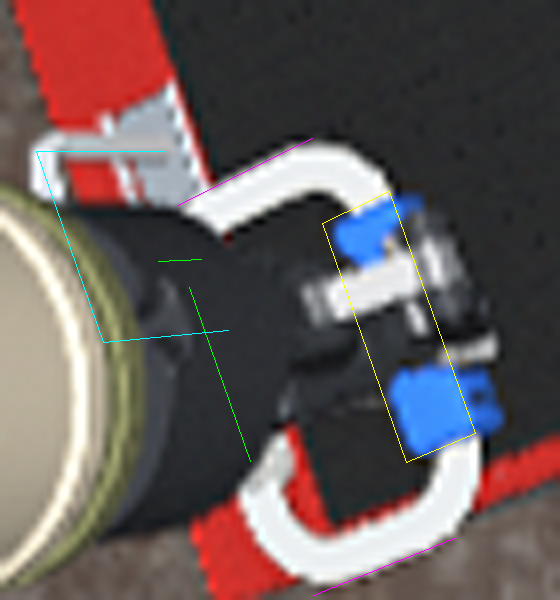

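The overlay agrees within a few mm: the staple, the gate line and the hook's ends all match. I'll lower towards the mat and shift the hook 3 mm along x.

Emit:
jog_arm(offset=[[1,-1,4],[1,-1,6],[1,-1,6],[0,0,3],[0,0,0]], delta_rot=[[0,0.3,-0.3],[0,0,0],[0,0,0],[0,0,0],[0,0,0]], jaw=[15,15,15,15,15])

```text
time: 22.3
tool_pos: [522.4, -346.0, 130.4]
tcp_rot: [180.0, -30.1, -70.3]
ft_force: [0.3, 1.1, -2.3]
finger_gap: 20.1
```

```bash
python3 - <<'E'
from h import *
print("leg in hook",hookleg())
plan(tcp_for(26,62,4),Rt_tool,2)
p,d=cams.snapshot("scene"); overlay("scene",p,(290,140,360,200),10,"ov17s.png")
E
```

```text
leg in hook [24.7152886  65.51174986 -3.59786421]
t 22.3 p [ 522.4 -346.   130.4] rot [180.  -30.1 -70.3] q [-27.  -2. 111. -26.  51.  57.] F [ 0.3  1.1 -2.3] gap 20.1
2 dist 10.5 rot/row [0.01, -0.04, 0.01]
[[-1.8, 0.7, 4.9], [-1.8, 0.7, 4.9]]
```

View pics/ov17s.png

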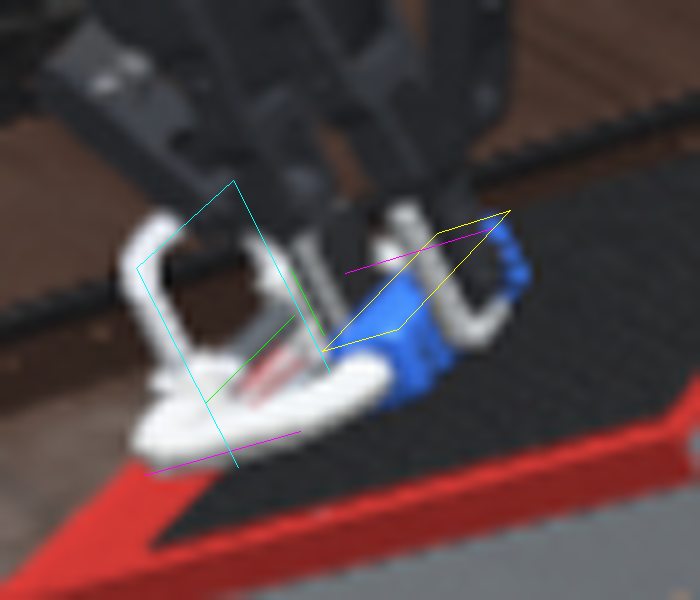

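Emit:
jog_arm(offset=[[0,0.5,3],[0,0.5,3],[0,0,1.5],[0,0,0]], delta_rot=[[0,0,0],[0,0,0],[0,0,0],[0,0,0]], jaw=[15,15,15,15])

```text
time: 22.75
tool_pos: [522.8, -350.2, 123.8]
tcp_rot: [180.0, -30.1, -70.3]
ft_force: [0.6, 0.0, -1.8]
finger_gap: 20.2
```

```bash
python3 - <<'E'
from h import *
print("leg in hook",hookleg())
plan(tcp_for(26,42,5),Rt_tool,4)
E
```

```text
leg in hook [25.7062544 65.7177698  4.1545153]
t 22.75 p [ 522.8 -350.2  123.8] rot [180.  -30.1 -70.3] q [-27.  -1. 111. -27.  50.  57.] F [ 0.6  0.  -1.8] gap 20.2
4 dist 23.8 rot/row [0.0, -0.03, 0.0]
[[-5.9, 0.1, 0.3], [-5.9, 0.1, 0.3], [-5.9, 0.1, 0.3], [-5.9, 0.1, 0.3]]
```

Leg at hook (25.7, 65.7), hook about 6 mm above the mat. I'll slide down-slope to just short of gate contact.

Emit:
jog_arm(offset=[[-4,0,0],[-6,0,0],[-6,0,0],[-3,0,0],[0,0,0]], delta_rot=[[0,0,0],[0,0,0],[0,0,0],[0,0,0],[0,0,0]], jaw=[15,15,15,15,15])

```text
time: 23.25
tool_pos: [516.6, -332.9, 113.2]
tcp_rot: [180.0, -30.1, -70.3]
ft_force: [0.1, 0.1, -2.3]
finger_gap: 20.0
```

```bash
python3 - <<'E'
from h import *
print("leg in hook",hookleg())
plan(tcp_for(26,20,4),Rt_tool,4)
p,d=cams.snapshot("scene"); overlay("scene",p,(290,140,360,200),10,"ov18s.png")
p,d=cams.snapshot("top"); overlay("top",p,(240,130,320,205),8,"ov18t.png")
E
```

```text
leg in hook [25.78369645 44.55001621  4.06528199]
t 23.25 p [ 516.6 -332.9  113.2] rot [180.  -30.1 -70.3] q [-26.  -2. 113. -28.  50.  59.] F [ 0.1  0.1 -2.3] gap 20.0
4 dist 24.7 rot/row [0.0, -0.02, 0.0]
[[-6.2, 0.1, 0.5], [-6.2, 0.1, 0.5], [-6.1, 0.1, 0.5], [-6.1, 0.1, 0.5]]
```

View pics/ov18s.png

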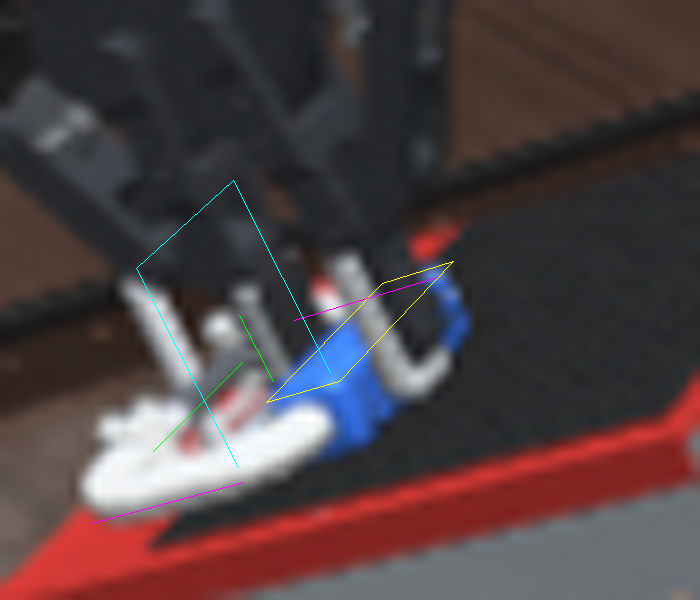

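View pics/ov18t.png

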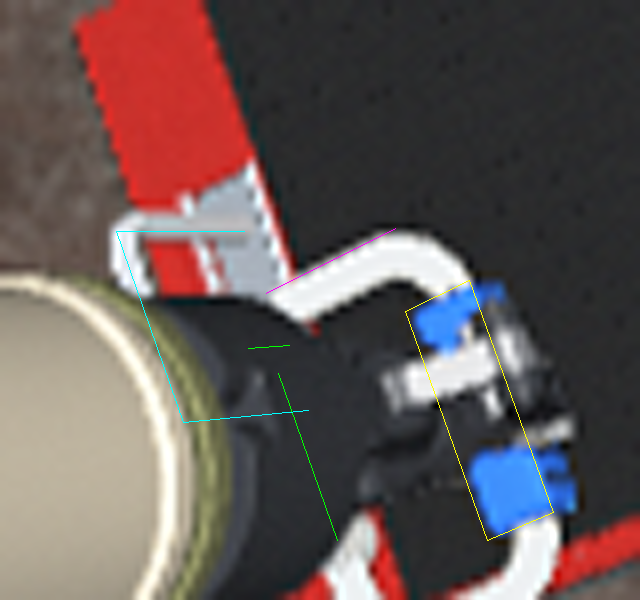

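Nose clears the leg, and leg x is about 26–28 in the hook frame. I'll press on.

Emit:
jog_arm(offset=[[-4,0,0.2],[-5,0,0.2],[-5,0,0.2],[-5,0,0.2],[-3,0,0]], delta_rot=[[0,0,0],[0,0,0],[0,0,0],[0,0,0],[0,0,0]], jaw=[15,15,15,15,15])

```text
time: 23.85
tool_pos: [512.1, -316.6, 104.1]
tcp_rot: [-179.8, -30.4, -70.4]
ft_force: [2.4, -3.8, 0.5]
finger_gap: 20.2
```

```bash
python3 - <<'E'
from h import *
print("leg in hook",hookleg())
plan(tcp_for(26,0,4),Rt_tool,4)
p,d=cams.snapshot("scene"); overlay("scene",p,(290,140,360,200),10,"ov19s.png")
print(monitor.sense()["ft_force"],monitor.sense()["wrist_torque"])
E
```

```text
leg in hook [24.41768934 25.43357959  3.72933407]
t 23.85 p [ 512.1 -316.6  104.1] rot [-179.8  -30.4  -70.4] q [-24.  -3. 115. -29.  49.  62.] F [ 2.4 -3.8  0.5] gap 20.2
4 dist 25.6 rot/row [-0.04, -0.1, -0.03]
[[-6.4, 0.4, 0.6], [-6.4, 0.4, 0.6], [-6.4, 0.4, 0.6], [-6.4, 0.4, 0.6]]
[ 1.90427469 -2.09793758  0.59383394] [-0.13589719 -0.14072298 -0.04652432]
```

View pics/ov19s.png

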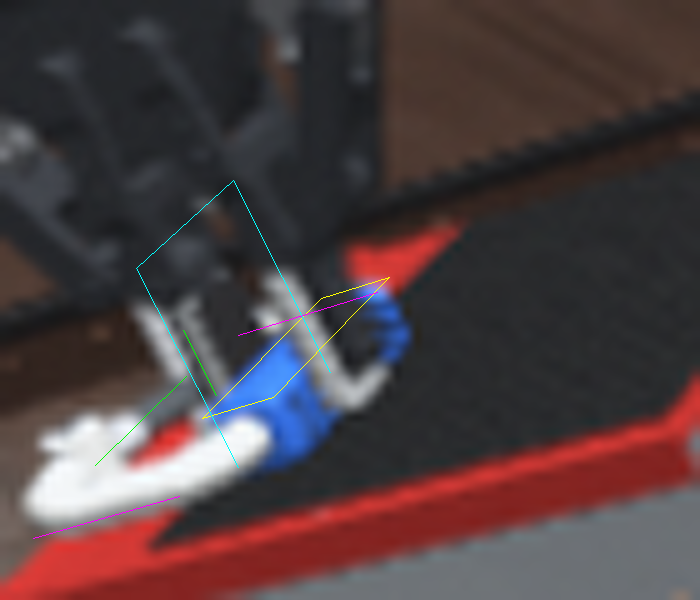

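Gate reaction is about 4 N, as expected. I'll continue to slip-past.

Emit:
jog_arm(offset=[[-5,0.5,0.5],[-6,0.5,0.5],[-6,0.5,0.5],[-5,0.5,0.5],[-4,0,0]], delta_rot=[[0,-0.3,0],[0,0,0],[0,0,0],[0,0,0],[0,0,0]], jaw=[15,15,15,15,15])

```text
time: 24.4
tool_pos: [502.2, -296.0, 88.7]
tcp_rot: [-179.8, -30.1, -70.5]
ft_force: [-3.4, -2.4, 0.1]
finger_gap: 20.1
```

```bash
python3 - <<'E'
from h import *
print("leg in hook",hookleg())
plan(tcp_for(26,-8,4),Rt_tool,3)
p,d=cams.snapshot("scene"); overlay("scene",p,(290,140,360,200),10,"ov20s.png")
print(monitor.sense()["ft_force"],monitor.sense()["wrist_torque"])
E
```

```text
leg in hook [26.78372483 -1.86717851  5.35012196]
t 24.4 p [ 502.2 -296.    88.7] rot [-179.8  -30.1  -70.5] q [-22.  -4. 118. -30.  49.  65.] F [-3.4 -2.4  0.1] gap 20.1
3 dist 6.2 rot/row [-0.04, -0.05, -0.05]
[[-2.0, -0.3, 0.2], [-2.0, -0.3, 0.2], [-2.0, -0.3, 0.2]]
[-3.99411467 -2.20346271 -2.66843072] [-0.03904917  0.84313583 -0.28240112]
```

View pics/ov20s.png

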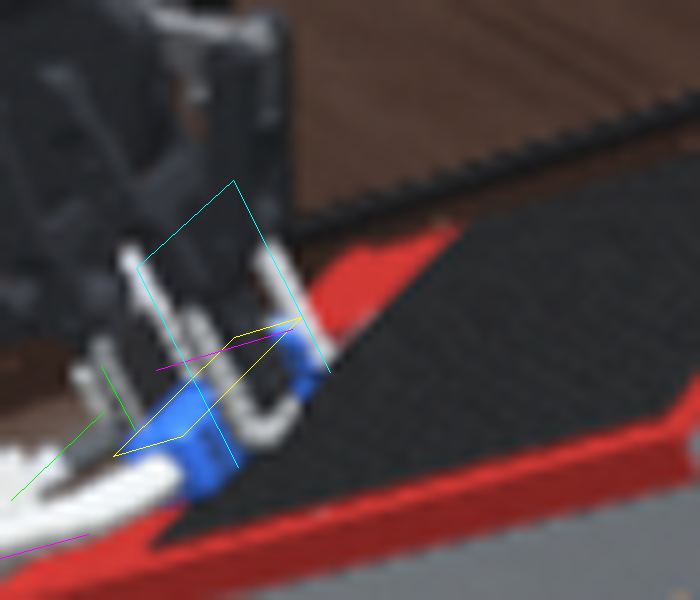

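Emit:
jog_arm(offset=[[-3,0,0],[-3,0,0],[-2,0,0],[0,0,0]], delta_rot=[[0,0,0],[0,0,0],[0,0,0],[0,0,0]], jaw=[15,15,15,15])

```text
time: 24.85
tool_pos: [497.7, -286.8, 81.2]
tcp_rot: [-180.0, -29.9, -70.3]
ft_force: [-0.8, -4.2, -0.7]
finger_gap: 20.2
```

```bash
python3 - <<'E'
from h import *
print("leg in hook",hookleg())
plan(tcp_for(26,10,4),Rt_tool,3)
p,d=cams.snapshot("scene"); crop(p,270,130,360,200,8,"scene21.png")
p,d=cams.snapshot("top"); crop(p,230,120,330,200,7,"top21.png")
s=monitor.sense();print(s["ft_force"],s["wrist_torque"])
E
```

```text
leg in hook [ 27.98398272 -14.55227704   6.70866059]
t 24.85 p [ 497.7 -286.8   81.2] rot [-180.   -29.9  -70.3] q [-21.  -4. 119. -30.  49.  66.] F [-0.8 -4.2 -0.7] gap 20.2
3 dist 24.6 rot/row [0.0, 0.04, -0.01]
[[8.2, -0.7, -0.3], [8.2, -0.7, -0.2], [8.2, -0.7, -0.2]]
[ 0.126106   -0.58381847 -0.85376525] [ 0.10647411  0.11943346 -0.0700252 ]
```

View pics/scene21.png

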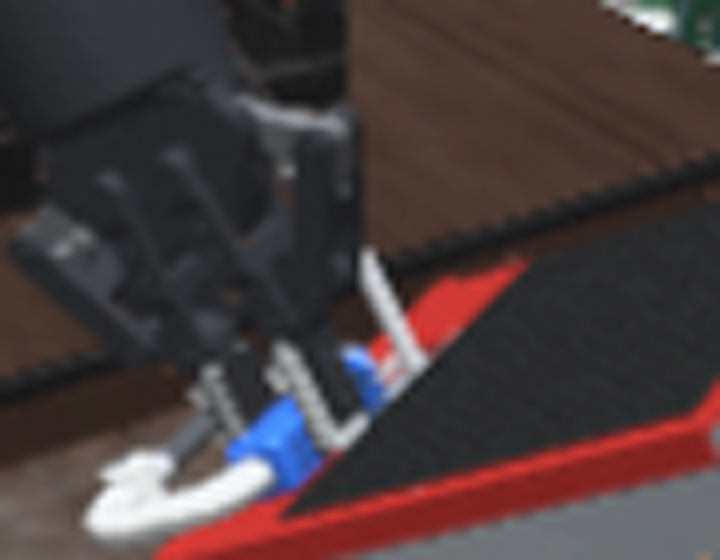

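View pics/top21.png

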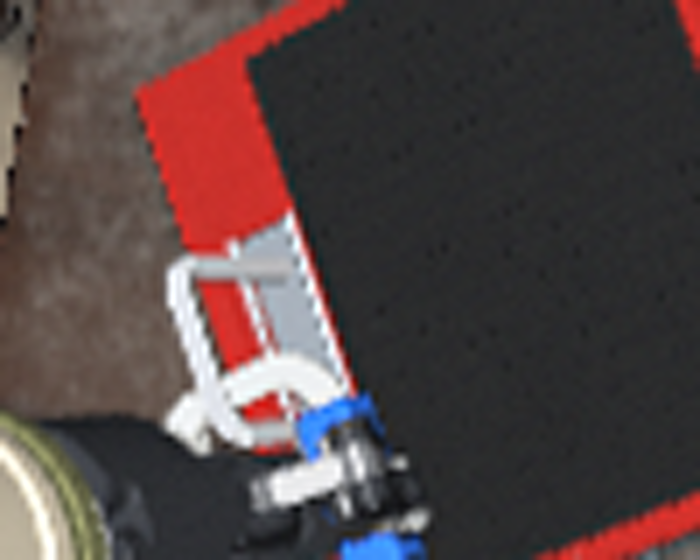

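Force fell to about zero past the slip point and the gate looks closed (scene crop (190,440)). I'll pull back up-slope so the hook's weight rests on the mat.

Emit:
jog_arm(offset=[[4,-0.5,0],[6,-0.5,0],[6,-0.5,0],[4,0,0],[0,0,0]], delta_rot=[[0,0,0],[0,0,0],[0,0,0],[0,0,0],[0,0,0]], jaw=[15,15,15,15,15])

```text
time: 25.45
tool_pos: [506.3, -304.1, 92.5]
tcp_rot: [-179.9, -29.8, -70.4]
ft_force: [0.7, 1.4, -0.9]
finger_gap: 20.2
```

```bash
python3 - <<'E'
from h import *
print("leg in hook",hookleg())
plan(tcp_for(26,15,0),Rt_tool,3)
p,d=cams.snapshot("scene"); crop(p,270,130,360,200,8,"scene22.png")
p,d=cams.snapshot("top"); crop(p,230,120,330,200,7,"top22.png")
s=monitor.sense();print(s["ft_force"],s["wrist_torque"])
E
```

```text
leg in hook [25.68297498  7.71819282  6.42381479]
t 25.45 p [ 506.3 -304.1   92.5] rot [-179.9  -29.8  -70.4] q [-23.  -3. 117. -29.  49.  63.] F [ 0.7  1.4 -0.9] gap 20.2
3 dist 8.1 rot/row [-0.02, 0.05, -0.03]
[[2.4, 0.1, 1.2], [2.4, 0.1, 1.2], [2.4, 0.1, 1.2]]
[ 0.6939004  -0.37909441 -1.42665167] [ 0.27098513  0.16038621 -0.00243591]
```

View pics/scene22.png

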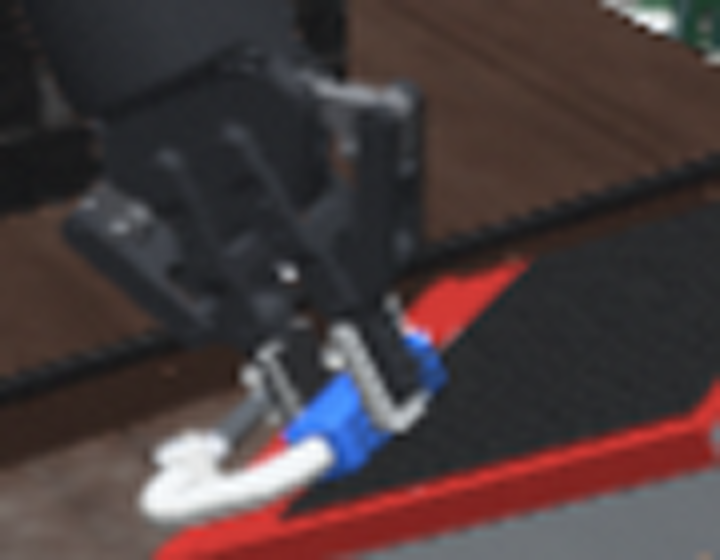

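View pics/top22.png

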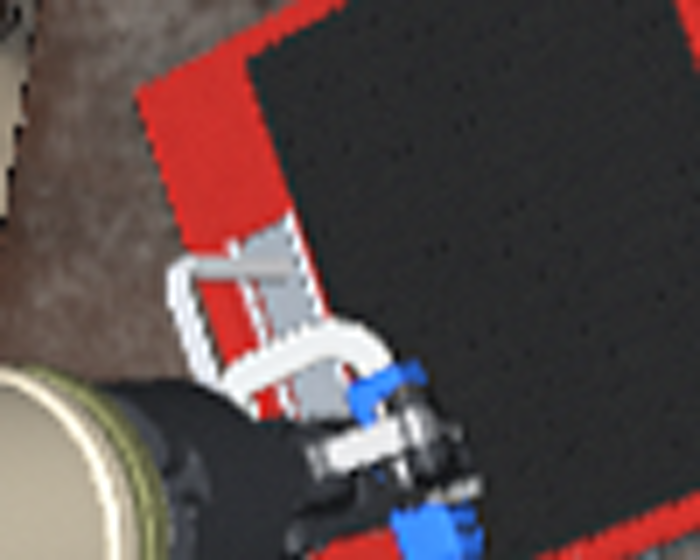

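Emit:
jog_arm(offset=[[3,0,0],[3,0,1],[2,0,1],[0,0,1],[0,0,0]], delta_rot=[[0,0,0],[0,0,0],[0,0,0],[0,0,0],[0,0,0]], jaw=[15,15,15,15,15])

```text
time: 26.05
tool_pos: [508.5, -311.5, 93.7]
tcp_rot: [-180.0, -29.8, -70.4]
ft_force: [-1.5, 1.6, -1.7]
finger_gap: 20.2
```

Emit:
jog_arm(offset=[[0,0,1.5],[0,0,1.5]], delta_rot=[[0,0,0],[0,0,0]], jaw=[15,15])

```text
time: 26.25
tool_pos: [508.6, -311.7, 93.5]
tcp_rot: [180.0, -29.7, -70.4]
ft_force: [-20.3, 23.3, 27.6]
finger_gap: 19.7
```

```bash
python3 - <<'E'
from h import *
print("leg in hook",hookleg())
plan(tcp_for(26,15,0),Rt_tool,1)
E
```

```text
leg in hook [25.98004648 15.15426035  9.54371753]
t 26.25 p [ 508.6 -311.7   93.5] rot [180.  -29.7 -70.4] q [-24.  -2. 116. -29.  49.  62.] F [-20.3  23.3  27.6] gap 19.7
1 dist 0.3 rot/row [0.11, 0.31, -0.12]
[[-0.1, -0.1, 0.3]]
```

The hook is on the mat (28 N contact). I'll ease off and release.

Emit:
jog_arm(offset=[[0,0,-0.7],[0,0,0],[0,0,0],[0,0,0],[0,0,0],[0,0,0]], delta_rot=[[0,0,0],[0,0,0],[0,0,0],[0,0,0],[0,0,0],[0,0,0]], jaw=[15,25,30,36,42,42])

```text
time: 26.85
tool_pos: [509.4, -311.7, 95.1]
tcp_rot: [-180.0, -29.8, -70.5]
ft_force: [0.1, -0.3, -1.7]
finger_gap: 36.0
```

```bash
python3 - <<'E'
from h import *
p,d=cams.snapshot("scene"); crop(p,270,130,360,200,8,"scene23.png")
p,R,s=pose(); plan(p,Rt_tool,1)
E
```

```text
t 26.9 p [ 509.4 -311.7   95.1] rot [-180.   -29.8  -70.5] q [-24.  -3. 116. -29.  49.  62.] F [-0.  -2.   0.7] gap 35.8
1 dist 0.0 rot/row [0.03, 0.22, -0.13]
[[0.0, 0.0, 0.0]]
```

View pics/scene23.png

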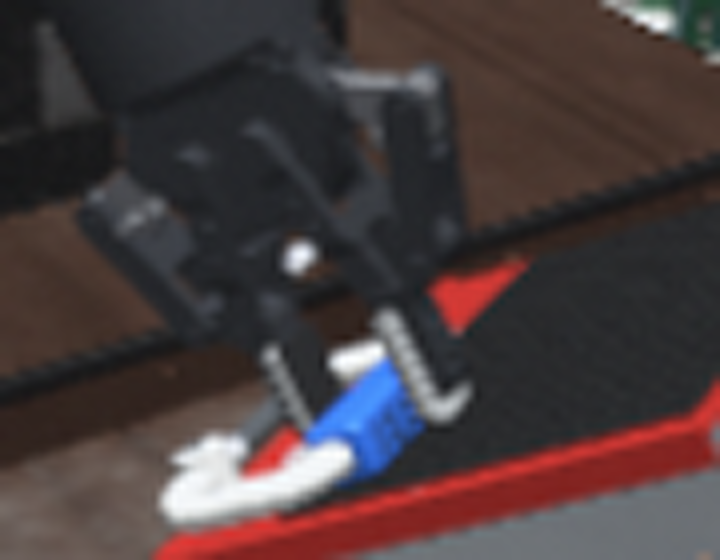

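The hook stays put with the jaws clear of the handle. I'll withdraw straight along the lid normal.

Emit:
jog_arm(offset=[[0,0,-5],[0,0,-12],[0,0,-20],[0,0,-30],[0,0,-30],[0,0,-30],[0,0,-20],[0,0,-8],[0,0,0]], delta_rot=[[0,0,0],[0,0,0],[0,0,0],[0,0,0],[0,0,0],[0,0,0],[0,0,0],[0,0,0],[0,0,0]], jaw=[44,44,44,44,44,44,44,44,44])

```text
time: 27.8
tool_pos: [481.5, -233.9, 239.9]
tcp_rot: [-179.7, -29.8, -70.5]
ft_force: [-0.0, 0.5, 0.2]
finger_gap: 37.7
```

```bash
python3 - <<'E'
from h import *
p,R,s=pose(); plan(p,Rt_tool,1)
p,d=cams.snapshot("scene"); crop(p,270,130,360,200,8,"scene24.png")
p,d=cams.snapshot("top"); crop(p,220,100,340,210,6,"top24.png"); np.savez("top24.npz",p=p,d=d)
E
```

```text
t 27.8 p [ 481.5 -233.9  239.9] rot [-179.7  -29.8  -70.5] q [-16. -20. 115. -26.  69.  61.] F [-0.   0.5  0.2] gap 37.7
1 dist 0.0 rot/row [-0.16, 0.23, -0.21]
[[0.0, 0.0, 0.0]]
```

View pics/scene24.png

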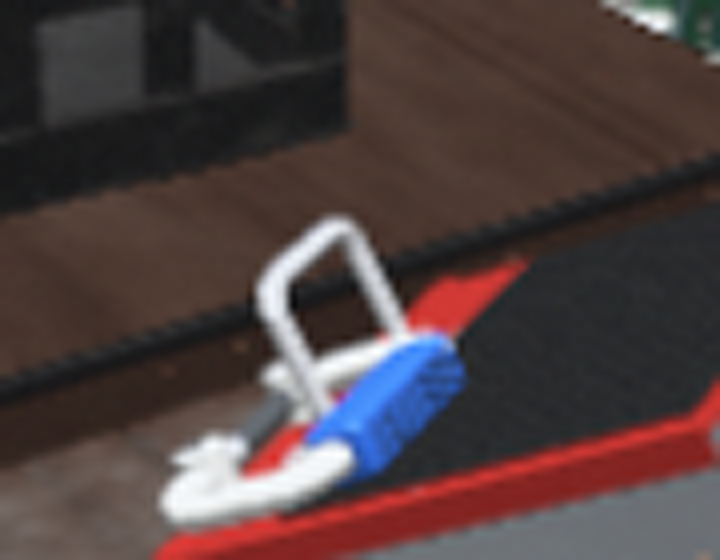

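View pics/top24.png

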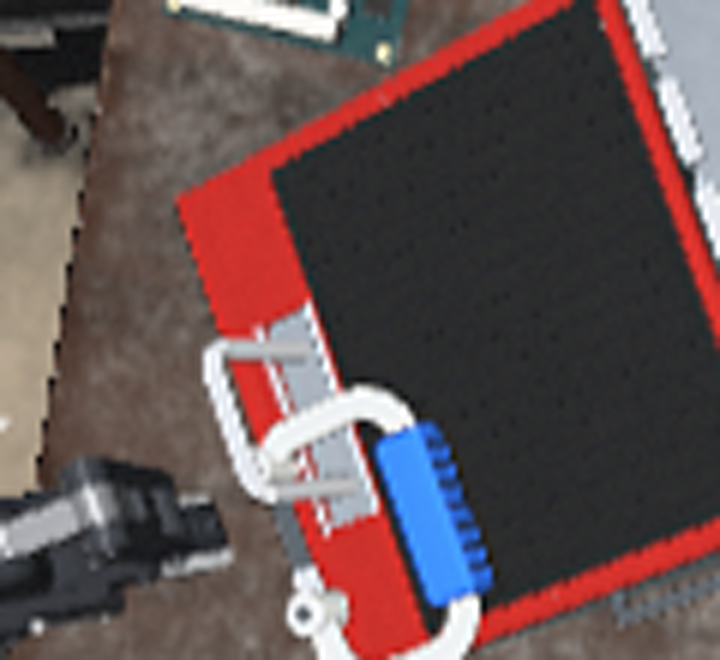

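The right leg is inside the loop and the gate bar runs straight from pivot (305,575) to nose (268,460) in the top crop. Final numeric checks next.

```bash
python3 - <<'E'
from h import *
D=np.load("top24.npz"); p,d=D["p"],D["d"]; B=w2b(cloud("top",d))
m=(B[...,0]>-40)&(B[...,0]<50)&(B[...,1]>0)&(B[...,1]<80)&(p.max(2)<70)&(B[...,2]>60)
q=B[m]; a=np.polyfit(67.5-q[:,0],q[:,2]-146,1); print("mat slope rad",np.arctan(-a[0])," lid angle",np.radians(30)-np.arctan(-a[0]), "offs",a[1]*np.cos(np.pi/6),len(q))
hsv=cv2.cvtColor(p,cv2.COLOR_RGB2HSV)
mm=((hsv[...,0]>95)&(hsv[...,0]<125)&(hsv[...,1]>120)&(hsv[...,2]>100)); mm[:, :270]=0; mm[:160]=0; mm[205:]=0; mm[:,320:]=0
q=B[mm]; c=np.median(q,0); r=(c-HG)@Dn; h=(c-HG)@Nn
print("handle median: r",r,"height above mat",h-9,"y",c[1],len(q))
print("=> leg in hook approx y",179-(r+29)," x(if center -1)",-28-(c[1]+1))
A=np.stack([q[:,0]-c[0],q[:,1]-c[1]],1)
co=np.linalg.lstsq(np.c_[A,np.ones(len(q))],q[:,2],rcond=None)[0]; n=np.array([-co[0],-co[1],1]);n/=np.linalg.norm(n); print("handle top tilt vs lid deg",np.degrees(np.arccos(n@Nn)))
# bystanders compare
p0=np.load("top0.npz")["p"]; df=np.abs(p.astype(int)-p0).max(2)[215:300,320:440]; print("changed px tape/pliers area",(df>60).sum()); df=np.abs(p.astype(int)-p0).max(2)[150:220,365:440]; print("meter/heatsink",(df>60).sum())
E
```

```text
mat slope rad 0.5268333925944451  lid angle -0.0032346169961462445 offs 9.971259520332236 1543
handle median: r 131.1992922998827 height above mat 18.529119964788304 y -55.23765283314784 352
=> leg in hook approx y 18.8007077001173  x(if center -1) 26.23765283314784
handle top tilt vs lid deg 42.865739430720566
changed px tape/pliers area 0
meter/heatsink 284
```

```bash
python3 - <<'E'
from h import *
D=np.load("top24.npz"); p,d=D["p"],D["d"]; B=w2b(cloud("top",d))
r=(B-HG)@Dn; h=(B-HG)@Nn-9
for u,v,n in((270.6,201.7,"pivot"),(280,167,"rod nose"),(299,205,"rod tail"),(293,185,"handle"),(287,181,"handle in"),(265,177,"nose"),(283,166.5,"rodtop"),(269,191,"gate")):
    u,v=int(round(u)),int(round(v)); print(n,"r",r[v,u].round(1),"h",h[v,u].round(1),"y",B[v,u,1].round(1),p[v,u])
crop(p,360,130,450,230,5,"m24.png"); p0=np.load("top0.npz")["p"]; crop(p0,360,130,450,230,5,"m0.png")
a=cv2.imread("pics/m0.png");b=cv2.imread("pics/m24.png");cv2.imwrite("pics/mm.png",cv2.resize(np.hstack([a,b]),None,fx=.8,fy=.8))
E
```

```text
pivot r 196.0 h 21.6 y -70.9 [118 123 127]
rod nose r 144.4 h 17.6 y -6.9 [239 242 244]
rod tail r 136.5 h 9.2 y -100.5 [173 105 102]
handle r 126.4 h 21.0 y -56.3 [ 70 158 255]
handle in r 137.9 h 20.2 y -42.6 [ 65 146 253]
nose r 190.2 h 19.4 y -12.7 [204 204 200]
rodtop r 138.0 h 14.7 y -7.2 [246 250 252]
gate r 195.8 h 15.0 y -45.0 [ 97 106 112]
```

View pics/mm.png

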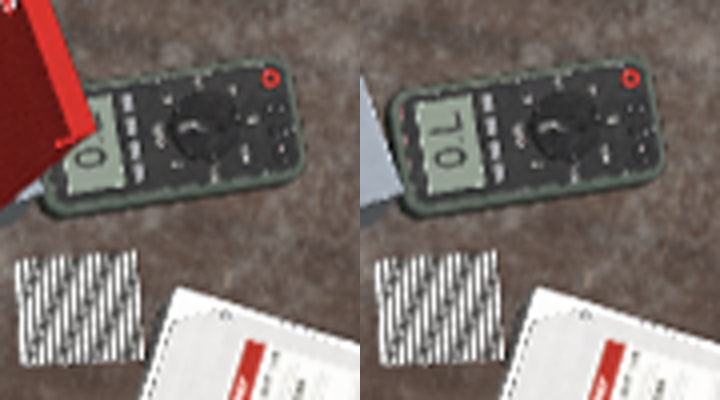

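Heatsink and meter are unmoved. The hook's top is 20–22 mm above the mat at handle, nose and pivot, so it lies flat. The gate is on the nose–pivot line, and the leg is at about hook (26, 19). Handing in.

```bash
python3 - <<'E'
from bench import r
print(r.hand_in())
E
```

```text
the job is handed in; nothing more can be done
None
```

The job is handed in at about 28 s of the 72 s limit. The battery pack is in the box, the lid is shut and the hook locks it on the right leg of the staple. No verdict was reported.

**What I did:**
- **Battery:** I set it down until it touched the box floor (brief 48 N reading at the wrist) and then let go. The top view showed it lying flat, and the lid has covered it since.
- **Lid:** I pushed it shut from behind along its arc.
- **Hook:** I pressed the gate onto the right leg until the leg slipped in, pulled the hook back up the slope onto the mat, released it and withdrew along the lid normal.

**Last checks before handing in:**
- **Lid:** about 0.00 rad from shut, measured from depth.
- **Leg position:** at about hook x 26, y 19 mm, which is inside the loop.
- **Gate:** lies straight between its pivot and the nose, so it is shut.
- **Hook:** its top is about 20 mm above the mat at the handle, nose and pivot, so it lies flat.
- **Gripper:** clear of everything, with wrist force near zero.
- **Bystanders:** no pixels changed around the tape and pliers. Some changed around the meter and heatsink, where the lid no longer covers the meter; side by side, neither has moved.

**Check that disagreed:** a plane fit on the handle's depth points gave a 43° tilt. I set it aside because the fit mixed in the handle's ribbed side, and the separate height readings show the hook flat.

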